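# Set the punch margin: spacer behind the die block, block held home

### The arm

A 7-joint arm with a two-finger parallel gripper is mounted at the origin on the work surface. World frame = base frame: x ahead of the robot, y to its left, z up, the work surface at z = 0. Lengths are in m, angles in rad, forces in N, time in s.
With the tool pointing down it reaches from about 0.4 to 0.85 m from the base axis. Payload 10.4 kg.
Tool frame: the origin (TCP) lies on the centre line of the jaws, within the pads' length; the fingertips stand 14 mm ahead of it and the grasp point (between the pads) lies 5 mm behind it (tip_reach is the z of the fingertips in the tool frame, in m); z points along the fingers, x is the direction in which the jaws open and shut, and the axes are right-handed (so a half turn about z gives the same grasp; the last joint's range is limited). The gripper opens to 87 mm and grips with 3 to 60 N. Pads are 19 mm wide; open, the fingers measure 117 mm over their backs; the gripper's body (75 mm by 190 mm) begins 51 mm behind the grasp point.
Start: joints at [1.12, 0.332, -0.065, 1.46, 0.022, 1.35, -0.088], TCP at [0.259, -0.569, 0.21] pointing down, gripper open.
Joint ranges: [-2.6, 2.6], [-0.5, 2.12], [-1.47, 1.34], [0.16, 2.42], [-1.27, 4.41], [0.06, 2.06], [-2.6, 2.6]. Speed limits (rad/s): [2.22, 2.22, 2.79, 2.79, 3.14, 3.14, 3.14].

### API

Orientations are given as a unit quaternion [x, y, z, w].
In Python, from bench import * gives the robot as it stands.
- The arm moves only by the tool carry_out, never from a script. Its argument "rows" is a list of rows, each a list of 5 numbers: the closure, from -1 (fully open) to 1 (shut), so that 0 is half open, then the shift along the tool's x, y, z in units of 30 mm (1.0 is 30 mm), then the turn about the tool's z in units of 5 degrees (1.0 is 5 degrees). In form: [[jaw, x, y, z, turn], ...]. A call has 1 to 20 rows; each row shifts and turns the pose as measured when the row begins, along the tool's axes as they then stand; what a row does not reach is not made up. A row lasts 1/12 s, in which the tool goes at most 41.7 mm and 7.16 degrees, less where a joint would pass 70% of its speed; a pose out of reach is approached as far as the arm can. A call is refused whole if a number of a shift passes 1 or a number of a turn 1, either way. A call with a gripper value outside its range is refused whole. The fingers move at their own pace and stop on an object; "force" is the grip in N (left out, the last holds). Time passes only in rows, so rows that do not move let the fingers close. It gives the time, the measured TCP pose, the force and the opening at its end, in the units of the state.
- read_state(): the state, without advancing time (a new reading comes with each control period).
- camera(name): name is "scene" or "top" or "wrist"; returns the picture (420x560x3 uint8, blue, green, red); there is no depth.
- camera_info(name): a dict with "fx", "fy", "cx", "cy" (pixels), "extrinsics" (4x4, takes a point from camera to world coordinates); the wrist camera has in their place "tool_from_camera" (4x4, takes a point from camera to tool coordinates, whose origin is the TCP and whose axes are the tool frame's). Camera axes: x right, y down, z forward; pixel columns grow to the right and rows downward; lengths in m; the calibration is good to about 2 mm. A picture is of the moment at which its call begins: read the wrist's pose just before it. camera_info takes no time and is no camera call.
- close_job(): hands the job in, once; it reports no verdict.
Trained networks look in the newest picture that a camera, given by its name, has taken for a name from the list of things; names that differ only in an ending like _2 or _b are one class to them, and where a whole thing is asked for, a point or a joint stands for the part that bears it (a point fixed in the world has none). Each returns a list of dicts, best first, with "conf" (0 to 1); they miss things now and then, are a little off and sometimes report something else, mostly with a low value. They report only what shows in the picture. A call takes as long as a camera call. They do not tell look-alikes from the thing itself.
- recognise(query, camera): "box" ([centre column, centre row, width, height] in pixels, round what is visible of it).
- silhouettes(query, camera): "mask" (420x560 bool, what is visible of it) and "box" ([centre column, centre row, width, height] in pixels, round what is visible of it).
- pinpoint(query, camera): "xy" ([column, row] in pixels: a listed point, or the origin of a listed thing).
The state is a dict: "time": time; "joint_positions": joint angles; "joint_vel": joint speeds; "joint_torque": joint torques, N m; "ee_pos": TCP position; "eef_rot": TCP orientation; "ft_force": force on the tool from outside, world axes, zero at the start; "torque": the same for the moment, N m; "width": finger opening in m.
Only numpy, scipy, OpenCV 4.12 (cv2) and the standard library are available. Lean on these libraries where they do the work, as an engineer would, in place of code of your own. Each camera call takes 0.05 s, during which the arm holds its last target. There are 200 camera calls.

### The job

Take the aluminium spacer from its wooden rest and lower it upright, all the way down to the bed, into the one gap between a die block and the fence that is wide enough for it, centred behind that block. Then push that sprung block from its near side until the spacer is squeezed flush and square between block and fence, and finish while still holding it pressed there; leave the other two blocks and the things lying around alone.

Things in the scene. Friction and masses are not known exactly. Their poses are not given: they have to be found in the camera images.
- spacer_tab (a point): aluminium spacer, about 140 g: foot plate 16 mm thick (its x), 50 mm wide (y), 40 mm high; on its middle stands a tab 16 mm thick, 24 mm wide, 42 mm high (82 mm in all). This point is on its centre line, 62 mm above its underside, 20 mm below the tab's top: grip here from above across the 16 mm. z up; the same either way round. It starts standing in its rest.
- spacer_foot (a point): middle of the spacer's underside.
- rest: fixed plywood rest, 50 x 84 mm, 28 mm high, with an open-topped slot 20 mm (x) by 58 mm (y) whose floor is 8 mm above the table; the spacer stands in the slot. Origin: centre of its underside, on the table.
- bed: fixed dark steel bed plate, top 10 mm above the table, from -125 to +85 mm along x, 330 mm along y; x points from blocks to fence, away from the robot; turned up to 0.2 rad. On it three die blocks at y = -100, 0 and 100 mm, between guide rails 9 mm high, near faces at about x = -41 mm. The gap to the fence is about 26 mm at one block, 10 and 7 mm at the others. Origin at table height.
- fence: fixed aluminium bar along the far side of the bed, 22 mm thick, 330 mm long, 40 mm high above the bed's top (level with the tops of the die blocks). Same origin as the bed.
- fence_face (a point): middle of the fence's near face, 20 mm above the bed's top; x points away from the blocks, the face lies along y.
- die_a_push (a point): middle of the near face of die block a, a flat steel face 70 mm wide and 40 mm high (the point is 20 mm above the bed's top). The block is 60 mm long along the bed's x, and its place in the row of three (left, middle, right) changes from run to run. Axes as the bed's: push along +x.
- die_a_far (a point): middle of the far face of die block a (70 x 40 mm), which looks at the fence; the gap is its distance along x from the fence's near face.
- die_a (a joint): travel of die block a towards the fence, m: 0 at rest against its back stop, grows as the block is pushed to +x of the bed; a spring of 3 N at rest plus 0.3 N per mm pushes it back to 0, and it cannot go below 0. Travel limit 16 mm.
- die_b_push (a point): middle of the near face of die block b, a flat steel face 70 mm wide and 40 mm high (the point is 20 mm above the bed's top). The block is 76 mm long along the bed's x, and its place in the row of three (left, middle, right) changes from run to run. Axes as the bed's: push along +x.
- die_b_far (a point): middle of the far face of die block b (70 x 40 mm), which looks at the fence; the gap is its distance along x from the fence's near face.
- die_b (a joint): travel of die block b towards the fence, m: 0 at rest against its back stop, grows as the block is pushed to +x of the bed; a spring of 3 N at rest plus 0.3 N per mm pushes it back to 0, and it cannot go below 0. Travel limit 7 mm.
- die_c_push (a point): middle of the near face of die block c, a flat steel face 70 mm wide and 40 mm high (the point is 20 mm above the bed's top). The block is 79 mm long along the bed's x, and its place in the row of three (left, middle, right) changes from run to run. Axes as the bed's: push along +x.
- die_c_far (a point): middle of the far face of die block c (70 x 40 mm), which looks at the fence; the gap is its distance along x from the fence's near face.
- die_c (a joint): travel of die block c towards the fence, m: 0 at rest against its back stop, grows as the block is pushed to +x of the bed; a spring of 3 N at rest plus 0.3 N per mm pushes it back to 0, and it cannot go below 0. Travel limit 7 mm.
- glue: bystander: white glue bottle, 54 mm across, 130 mm high, standing; origin at its base. Leave it.
- tape: bystander: cardboard tape core, 90 mm across, 24 mm high, lying flat; origin at its base. Leave it.
- staples: bystander: carton of staples 50 x 85 x 32 mm; origin at its base. Leave it.
Things that resemble listed ones, but are neither listed nor needed, are in the scene too. Of the things that look like the part that bears spacer_tab, the middle-sized one is meant.

How it is judged:
By the outcome, as a careful person would: the job done as asked, in the order asked, and still so for the second after the job is handed in, while the arm keeps its last pose, push and grip.
It also fails if it takes over 54 s, if anything falls off the work surface, if the arm or the gripper's body presses on something with over 40 N, if the wrist force passes 120 N, or if a joint passes its speed limit or range.

## Working session

There is one attempt and no reset: what is moved stays moved. The work goes in short steps, Python scripts to look and compute and a tool call to move; the robot and the scene stay as the last step left them, time stands still between calls to the robot, and variables do not carry over. Pictures are saved under pics/ and viewed, about 8 in all and at most 12, crops included, and the job is handed in when it is done.

Besides the shell and the picture viewer there is one more tool, called by a JSON object that holds its "op" and its "data", one argument or row to a line. carry_out: Moves the arm, as the interface text tells. Its arguments: {"type":"object","properties":{"rows":{"type":"array","items":{"type":"array","items":{"type":"number"}}},"force":{"type":"number"}},"required":["rows"]}

```bash
mkdir -p pics; ls; python3 - <<'E'
from bench import *
import cv2,numpy as np
s=read_state();print({k:np.round(v,4).tolist() for k,v in s.items()})
a=camera("scene");b=camera("top")
cv2.imwrite("pics/scene1.png",a);cv2.imwrite("pics/top1.png",b)
for c in("scene","top","wrist"):print(c,camera_info(c))
for q in("spacer_tab","rest","die_a_push","fence_face","bed"):
  for c in("scene","top"):
    print(q,c,[(np.round(d["xy"],1).tolist(),round(d["conf"],2)) for d in pinpoint(q,c)][:5])
for c in("scene","top"): print(c,[(np.round(d["box"],1).tolist(),round(d["conf"],2)) for d in recognise("spacer_tab",c)][:5])
E
```

```text
pics
{'time': 0.0, 'joint_positions': [1.1204, 0.3329, -0.0647, 1.4609, 0.0216, 1.3499, -0.0885], 'joint_vel': [0.0005, 0.0003, 0.0016, 0.0, -0.0009, 0.001, -0.0006], 'joint_torque': [-0.0001, -62.3254, 0.0246, -38.9892, -0.0612, 0.0398, 0.0002], 'ee_pos': [0.2591, -0.5683, 0.2088], 'eef_rot': [0.8411, -0.5409, -0.0006, -0.0004], 'ft_force': [-0.5916, -0.0407, -0.3179], 'torque': [0.0859, 0.002, 0.0184], 'width': 0.0869}
scene {'fx': 500.50546169916106, 'fy': 500.50546169916106, 'cx': 279.4964903921752, 'cy': 201.03664153180674, 'extrinsics': array([[ 0.87947471,  0.31354029, -0.35807363,  0.93499652],
       [ 0.47593952, -0.57555614,  0.66499376, -0.71102027],
       [ 0.00241086, -0.75526659, -0.65541328,  0.82325216],
       [ 0.        ,  0.        ,  0.        ,  1.        ]])}
top {'fx': 433.46326725649766, 'fy': 433.46326725649766, 'cx': 276.5691705058721, 'cy': 203.03381623130298, 'extrinsics': array([[ 1.51600518e-03, -9.86900597e-01,  1.61322389e-01,
         3.57703224e-01],
       [-9.99998568e-01, -1.61757771e-03, -4.98290408e-04,
         3.38043354e-02],
       [ 7.52
[... 693 characters left out ...]
), ([117.1, 303.2], 0.79)]
spacer_tab top [([395.3, 274.7], 0.7), ([424.8, 267.8], 0.6)]
rest scene [([170.2, 314.9], 0.57)]
rest top [([397.4, 236.8], 0.79)]
die_a_push scene [([290.0, 262.6], 0.72), ([264.5, 256.9], 0.69)]
die_a_push top [([318.3, 196.7], 0.86)]
fence_face scene [([314.8, 232.8], 0.84), ([161.4, 297.2], 0.5)]
fence_face top [([276.4, 166.8], 0.58)]
bed scene [([298.3, 238.5], 0.93)]
bed top [([276.4, 189.1], 0.7)]
scene [([167.9, 302.2, 27.9, 35.7], 0.67), ([119.0, 307.1, 22.7, 25.5], 0.61), ([139.3, 269.8, 22.3, 52.9], 0.55), ([276.6, 261.5, 39.5, 38.2], 0.38)]
top [([391.4, 275.9, 22.9, 28.9], 0.67), ([405.5, 232.2, 23.6, 13.8], 0.66), ([423.4, 269.1, 14.5, 12.5], 0.59)]
```

```bash
python3 - <<'E'
import cv2
a=cv2.imread("pics/scene1.png")
cv2.imwrite("pics/scene1b.png",cv2.resize(a[190:340,80:460],None,fx=2.1,fy=2.1,interpolation=cv2.INTER_CUBIC))
b=cv2.imread("pics/top1.png")
cv2.imwrite("pics/top1b.png",cv2.resize(b[110:330,160:460],None,fx=2.66,fy=2.66,interpolation=cv2.INTER_CUBIC))
E
```

```text
(no output)
```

View pics/scene1b.png

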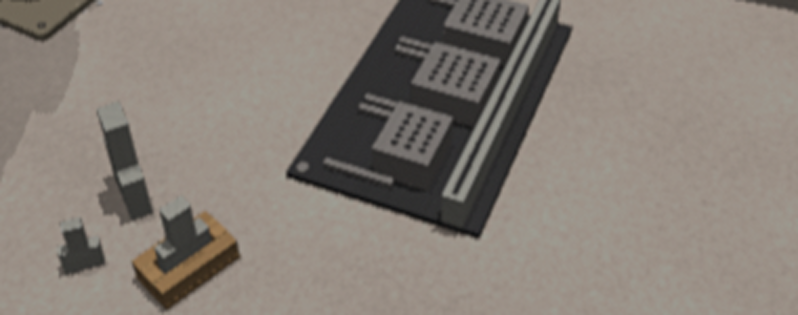

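View pics/top1b.png

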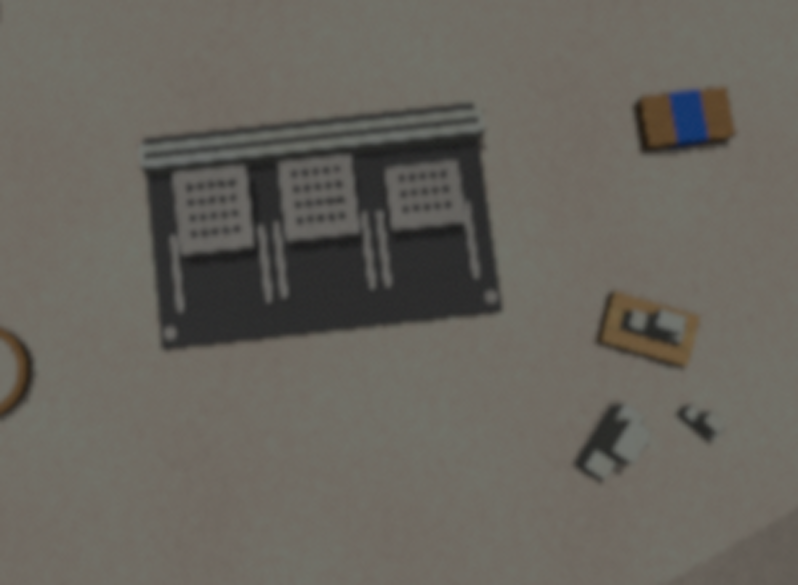

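In the pictures:
- **Spacer look-alikes:** the tall one is at scene (139,270), the small one at (119,307), and the one in the wooden rest at (165,298). The last is middle-sized and stands in the rest, so it is the one meant.
- **Die block a:** the right-hand block (scene about (276,252), top about (321,183)). It is the shortest, with 3 hole rows and a wide gap to the fence.

Next I get coarse positions.

```bash
cat > h.py <<'E'
from bench import *
import cv2,numpy as np
from scipy.spatial.transform import Rotation as R
def T():
    s=read_state();M=np.eye(4);M[:3,:3]=R.from_quat(s["eef_rot"]).as_matrix();M[:3,3]=s["ee_pos"];return M
def cam(name,tool=None):
    i=camera_info(name);E=i["extrinsics"] if name!="wrist" else (T() if tool is None else tool)@i["tool_from_camera"]
    return np.array([[i["fx"],0,i["cx"]],[0,i["fy"],i["cy"]],[0,0,1]]),E
def ray(uv,C):
    K,E=C;d=E[:3,:3]@np.linalg.solve(K,[uv[0],uv[1],1]);return E[:3,3],d/np.linalg.norm(d)
def at_z(uv,z,C):
    o,d=ray(uv,C);return o+d*(z-o[2])/d[2]
def tri(rs):
    A=sum(np.eye(3)-np.outer(d,d) for o,d in rs);b=sum((np.eye(3)-np.outer(d,d))@o for o,d in rs);return np.linalg.solve(A,b)
def proj(p,C):
    K,E=C;q=K@(E[:3,:3].T@(np.asarray(p)-E[:3,3]));return q[:2]/q[2]
def goal(p,yaw):
    """steps in tool units from measured pose to TCP p with tool x at world angle yaw (mod pi)"""
    M=T();d=M[:3,:3].T@(np.asarray(p)-M[:3,3]);x=M[:3,0];y0=np.arctan2(x[1],x[0])
    t=-((yaw-y0+np.pi/2)%np.pi-np.pi/2)
    print("shift units",np.round(d/.03,2),"turn units",round(np.degrees(t)/5,2),"| tool yaw now",round(np.degrees(y0),2),"tcp",np.round(M[:3,3],4),"tilt",np.round(M[:2,2],4))
E
python3 - <<'E'
from h import *
t=cam("top");s=cam("scene")
f=lambda u,v:(160+u/2.66,110+v/2.66)
g=lambda u,v:(80+u/2.1,190+v/2.1)
P=lambda n,p:print(n,np.round(p,4))
# bed corners/bolts, z=.01
bl=at_z(f(168,334),.011,t);br=at_z(f(491,297),.011,t);P("bolts",[bl,br]);d=bl-br;print("yaw y",np.degrees(np.arctan2(d[1],d[0]))-90,np.linalg.norm(d))
P("boltR scene",at_z(g(302,167),.011,s))
P("fence face ends top z50",[at_z(f(146,168),.05,t),at_z(f(482,130),.05,t)])
P("die a top corners",[at_z(f(*q),.05,t) for q in((386,168),(458,160),(466,222),(394,231))])
P("rest corners top z28",[at_z(f(*q),.028,t) for q in((611,292),(700,316),(687,366),(600,343))])
P("rest corners scene z28",[at_z(g(*q),.028,s) for q in((132,262),(207,213),(239,241),(162,290))])
P("tab top t",at_z(f(670,322),.09,t));P("tab top s",at_z(g(178,208),.09,s))
P("bed pin",[at_z((298.3,238.5),0,s),at_z((276.4,189.1),0,t)])
E
```

```text
bolts [[ 0.4538  0.1692  0.011 ]
 [ 0.49   -0.141   0.011 ]]
yaw y 6.647232362763006 0.31231515665609105
boltR scene [ 0.493  -0.1403  0.011 ]
fence face ends top z50 [[ 0.6076  0.1886  0.05  ]
 [ 0.6452 -0.1301  0.05  ]]
die a top corners [[ 0.608  -0.0384  0.05  ]
 [ 0.6158 -0.1067  0.05  ]
 [ 0.5561 -0.1131  0.05  ]
 [ 0.5474 -0.0454  0.05  ]]
rest corners top z28 [[ 0.4929 -0.2523  0.028 ]
 [ 0.4702 -0.3356  0.028 ]
 [ 0.4231 -0.3209  0.028 ]
 [ 0.4445 -0.24    0.028 ]]
rest corners scene z28 [[ 0.4287 -0.3226  0.028 ]
 [ 0.4544 -0.2442  0.028 ]
 [ 0.5007 -0.2566  0.028 ]
 [ 0.4721 -0.3334  0.028 ]]
tab top t [ 0.4584 -0.2875  0.09  ]
tab top s [ 0.466  -0.2883  0.09  ]
bed pin [[ 0.5862  0.0289 -0.    ]
 [ 0.5768  0.0337  0.    ]]
```

```bash
python3 - <<'E'
from h import *
t=cam("top");s=cam("scene")
f=lambda u,v:(160+u/2.66,110+v/2.66)
g=lambda u,v:(80+u/2.1,190+v/2.1)
print("tall top",np.round(tri([ray(f(634,433),t),ray(g(113,112),s)]),3),"base",np.round(at_z(g(125,215),0,s),3))
goal([.461,-.288,.21],np.radians(-17))
E
```

```text
tall top [ 0.36  -0.243  0.119] base [ 0.368 -0.268  0.   ]
shift units [ -5.72 -10.    -0.01] turn units -9.7 | tool yaw now -65.49 tcp [ 0.2593 -0.5687  0.2097] tilt [ 0.0001 -0.0001]
```

{"op": "carry_out", "data": {
  "rows": [
    [-1,-0.57,-1,0,0],
    [-1,-0.57,-1,0,0],
    [-1,-0.57,-1,0,0],
    [-1,-0.57,-1,0,0],
    [-1,-0.57,-1,0,0],
    [-1,-0.57,-1,0,0],
    [-1,-0.57,-1,0,0],
    [-1,-0.57,-1,0,0],
    [-1,-0.57,-1,0,0],
    [-1,-0.57,-1,0,0]
  ]
}}

```text
time: 1.53
ee_pos: [0.4633, -0.2857, 0.2087]
eef_rot: [0.836, -0.548, 0.001, 0.003]
ft_force: [0.5, -0.6, 0.3]
width: 0.0866
```

{"op": "carry_out", "data": {
  "rows": [
    [0,0,0,0,-1],
    [0,0,0,0,-1],
    [0,0,0,0,-1],
    [0,0,0,0,-1],
    [0,0,0,0,-1],
    [0,0,0,0,-1],
    [0,0,0,0,-1],
    [0,0,0,0,-1],
    [0,0,0,0,-1],
    [0,0,0,0,-0.7],
    [0,0,0,0,0]
  ]
}}

```text
time: 2.45
ee_pos: [0.4706, -0.274, 0.2102]
eef_rot: [0.992, -0.128, 0.001, 0.002]
ft_force: [0.2, 0.2, -0.2]
width: 0.044
```

```bash
python3 - <<'E'
from h import *
goal([.461,-.288,.21],np.radians(-17))
C=cam("wrist");a=camera("wrist");cv2.imwrite("pics/w1.png",a)
np.savez("w1.npz",K=C[0],E=C[1])
for q in("spacer_tab","rest"):print(q,[(np.round(d["xy"],1).tolist(),round(d["conf"],2)) for d in pinpoint(q,"wrist")])
cv2.imwrite("pics/w1b.png",cv2.resize(a,None,fx=1.42,fy=1.42))
E
```

```text
shift units [-0.19  0.53  0.01] turn units 0.47 | tool yaw now -14.67 tcp [ 0.4706 -0.274   0.2102] tilt [ 0.0024 -0.0038]
spacer_tab [([165.2, 199.1], 0.93), ([275.1, 209.3], 0.82)]
rest [([278.0, 195.0], 0.85)]
```

View pics/w1b.png

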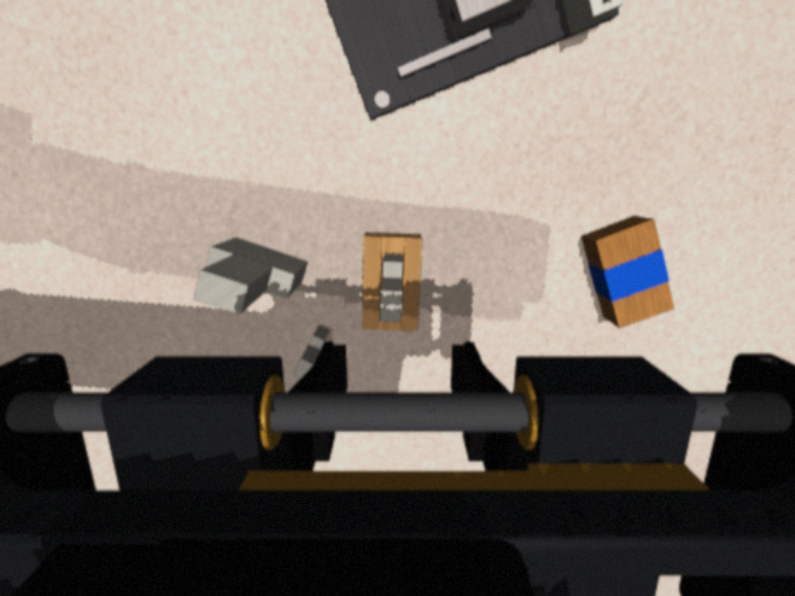

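```bash
python3 - <<'E'
from h import *
z=np.load("w1.npz");C=(z["K"],z["E"]);t=cam("top");s=cam("scene")
a=cv2.imread("pics/w1.png")
p=lambda u,v:(u/1.42,v/1.42)
P=lambda n,q:print(n,np.round(q,4))
c=[at_z(p(*q),.028,C) for q in((364,236),(421,235),(420,328),(362,328))];P("rest",c);P("ctr",np.mean(c,0))
for i,j in((3,0),(2,1)):
  d=c[j]-c[i];print("long axis-90",np.degrees(np.arctan2(d[1],d[0]))-90,np.linalg.norm(d))
# tall top corner triang
P("tall top ctr tri",tri([ray(p(213,287),C),ray((80+113/2.1,190+112/2.1),s)]))
P("tab top",at_z(p(391,266),.09,C))
cv2.imwrite("pics/w1c.png",cv2.resize(a[150:250,120:320],None,fx=4,fy=4,interpolation=cv2.INTER_CUBIC))
E
```

```text
rest [[ 0.451  -0.2401  0.028 ]
 [ 0.4977 -0.2515  0.028 ]
 [ 0.4769 -0.3324  0.028 ]
 [ 0.4265 -0.3191  0.028 ]]
ctr [ 0.463  -0.2858  0.028 ]
long axis-90 -17.249810306430987 0.08271989166320694
long axis-90 -14.439503705455763 0.08353284178590917
tall top ctr tri [ 0.3527 -0.2376  0.11  ]
tab top [ 0.4706 -0.2582  0.09  ]
```

View pics/w1c.png

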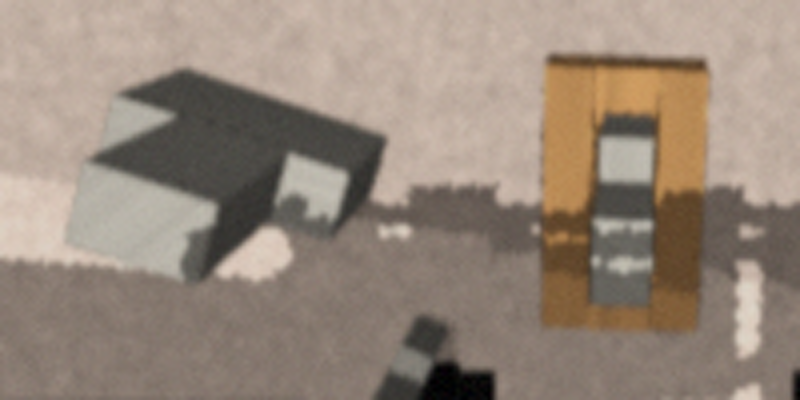

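```bash
python3 - <<'E'
from h import *
z=np.load("w1.npz");C=(z["K"],z["E"]);s=cam("scene");t=cam("top")
p=lambda u,v:(120+u/4-.375,150+v/4-.375)
P=lambda n,q:print(n,np.round(q,4))
def ang(n,a,b,zz):
  A=at_z(p(*a),zz,C);B=at_z(p(*b),zz,C);d=A-B;print(n,"angle",round(np.degrees(np.arctan2(d[1],d[0]))-90,2),"len",np.round(np.linalg.norm(d),4),"mid",np.round((A+B)/2,4))
ang("tab L",(594,216),(590,304),.09);ang("tab R",(655,216),(652,304),.09)
ang("shoulder L",(600,136),(597,184),.048);ang("shoulder R",(656,136),(655,184),.048)
ang("restL",(546,66),(542,327),.028);ang("restR",(708,66),(698,327),.028)
P("tab from net",at_z((275.1,209.3),.07,C));P("tab tri",tri([ray((275.1,209.3),C),ray((162.8,293),s)]))
for zz in(.11,.119):P("tall top",[at_z(p(*q),zz,C) for q in((90,160),(218,203),(200,280),(68,243))])
E
```

```text
tab L angle -17.88 len 0.0239 mid [ 0.4553 -0.2842  0.09  ]
tab R angle -16.42 len 0.0239 mid [ 0.4707 -0.2883  0.09  ]
shoulder L angle -18.8 len 0.0142 mid [ 0.4602 -0.2676  0.048 ]
shoulder R angle -15.7 len 0.0142 mid [ 0.4761 -0.2718  0.048 ]
restL angle -16.89 len 0.0833 mid [ 0.4387 -0.2798  0.028 ]
restR angle -16.01 len 0.0833 mid [ 0.4862 -0.2923  0.028 ]
tab from net [ 0.4626 -0.2861  0.07  ]
tab tri [ 0.4605 -0.2868  0.0732]
tall top [[ 0.35   -0.2244  0.11  ]
 [ 0.3754 -0.2419  0.11  ]
 [ 0.3644 -0.2589  0.11  ]
 [ 0.3371 -0.2421  0.11  ]]
tall top [[ 0.3546 -0.2235  0.119 ]
 [ 0.3792 -0.2405  0.119 ]
 [ 0.3685 -0.257   0.119 ]
 [ 0.3421 -0.2406  0.119 ]]
```

```bash
python3 -c "
from h import *
goal([.463,-.2863,.069],np.radians(-17))"
```

```text
shift units [-0.15  0.45  4.71] turn units 0.4 | tool yaw now -14.99 tcp [ 0.4706 -0.2739  0.2102] tilt [ 0.0024 -0.0037]
```

{"op": "carry_out", "data": {
  "rows": [
    [0,-0.15,0.45,0,0.4],
    [0,0,0,0,0],
    [0,0,0,0.8,0],
    [0,0,0,0.8,0],
    [0,0,0,0,0]
  ],
  "force": 30
}}

```text
time: 3.02
ee_pos: [0.4623, -0.2891, 0.1625]
eef_rot: [0.988, -0.154, 0.003, 0.003]
ft_force: [-1.0, -0.1, -0.2]
width: 0.0435
```

```bash
python3 -c "
from h import *
goal([.463,-.2863,.069],np.radians(-17))"
```

```text
shift units [-0.03 -0.11  3.11] turn units -0.15 | tool yaw now -17.74 tcp [ 0.4623 -0.2891  0.1625] tilt [ 0.0053 -0.0064]
```

{"op": "carry_out", "data": {
  "rows": [
    [0,0.0,-0.1,0.8,-0.15],
    [0,0,0,0.8,0],
    [0,0,0,0.5,0],
    [0,0,0,0,0]
  ]
}}

```text
time: 3.35
ee_pos: [0.4642, -0.2884, 0.1009]
eef_rot: [0.989, -0.15, 0.004, 0.003]
ft_force: [-1.0, 0.4, 0.3]
width: 0.0439
```

```bash
python3 -c "
from h import *
goal([.463,-.2863,.069],np.radians(-17))"
```

```text
shift units [-0.07 -0.06  1.06] turn units -0.05 | tool yaw now -17.27 tcp [ 0.4642 -0.2884  0.1009] tilt [ 0.0074 -0.0082]
```

{"op": "carry_out", "data": {
  "rows": [
    [0,-0.06,-0.06,0.6,0],
    [0,0,0,0.46,0],
    [1,0,0,0,0],
    [1,0,0,0,0],
    [1,0,0,0,0],
    [1,0,0,0,0],
    [1,0,0,0,0]
  ]
}}

```text
time: 3.93
ee_pos: [0.4664, -0.2894, 0.0758]
eef_rot: [0.988, -0.152, 0.007, 0.005]
ft_force: [0.7, -0.1, -0.5]
width: 0.0177
```

```bash
python3 -c "
from h import *
goal([.463,-.2863,.069],np.radians(-17))
s=read_state();print(s['width'],s['ft_force'])"
```

```text
shift units [-0.14 -0.07  0.23] turn units -0.1 | tool yaw now -17.5 tcp [ 0.4664 -0.2894  0.0758] tilt [ 0.0131 -0.0122]
0.017696911963500008 [ 0.69038584 -0.08276426 -0.52073523]
```

```bash
python3 -c "
from h import *
for i in range(4):
  camera('wrist');M=T();s=read_state();print(np.round(M[:3,3],4),np.round(M[:2,2],4),s['width'],np.round(s['ft_force'],1),np.round(s['joint_vel'],3))
"
```

```text
[ 0.4665 -0.2894  0.0759] [ 0.0134 -0.0124] 0.014529440258529074 [ 0.4 -0.1  2.4] [-0.     0.001  0.001  0.003  0.001 -0.007 -0.   ]
[ 0.4665 -0.2894  0.0759] [ 0.0135 -0.0124] 0.014309735849500462 [-0.6  0.4  5.2] [-0.001  0.001 -0.001 -0.     0.002 -0.003  0.001]
[ 0.4666 -0.2894  0.0759] [ 0.0135 -0.0125] 0.014181630862692583 [-0.3 -0.1  6. ] [ 0.     0.003  0.001  0.002 -0.001 -0.001  0.   ]
[ 0.4665 -0.2894  0.0759] [ 0.0135 -0.0125] 0.014449468011578826 [0.3 0.  6.4] [-0.002  0.001 -0.    -0.001  0.001 -0.001  0.002]
```

{"op": "carry_out", "data": {
  "rows": [
    [1,0,0,-0.5,0],
    [1,0,0,-1,0],
    [1,0,0,-1,0],
    [1,0,0,-1,0],
    [1,0,0,-0.7,0]
  ]
}}

```text
time: 4.55
ee_pos: [0.4609, -0.2856, 0.2004]
eef_rot: [0.988, -0.152, 0.002, 0.002]
ft_force: [0.4, -0.7, -1.5]
width: 0.0141
```

```bash
python3 -c "
from h import *
for i in range(3):
  camera('wrist');M=T();s=read_state();print(np.round(M[:3,3],4),np.round(M[:2,2],4),s['width'],np.round(s['ft_force'],1))
# bed frame estimate: right bolt & yaw 6.65
goal([.62,-.08,.2],np.radians(6.6))
"
```

```text
[ 0.4624 -0.2863  0.2043] [ 0.007 -0.008] 0.014581809681663038 [ 1.  -0.7  2.1]
[ 0.4623 -0.2864  0.2019] [ 0.0067 -0.0078] 0.01402871833495123 [-0.4 -0.2 -1.5]
[ 0.4614 -0.286   0.1994] [ 0.004  -0.0062] 0.014505496654137546 [ 0.   0.5 -2.2]
shift units [ 2.98 -8.14 -0.04] turn units -4.81 | tool yaw now -17.47 tcp [ 0.4614 -0.286   0.1994] tilt [ 0.004  -0.0062]
```

{"op": "carry_out", "data": {
  "rows": [
    [1,0.5,-0.89,0,0],
    [1,0.5,-0.89,0,0],
    [1,0.5,-0.89,0,0],
    [1,0.5,-0.89,0,0],
    [1,0.5,-0.89,0,0],
    [1,0.5,-0.89,0,0],
    [1,0.5,-0.89,0,0],
    [1,0,0,0,-1],
    [1,0,0,0,-1],
    [1,0,0,0,-1],
    [1,0,0,0,-1],
    [1,0,0,0,-0.6]
  ]
}}

```text
time: 5.7
ee_pos: [0.6167, -0.1304, 0.177]
eef_rot: [0.998, 0.055, -0.011, -0.002]
ft_force: [1.0, 0.7, -0.0]
width: 0.0005
```

```bash
python3 - <<'E'
from h import *
for i in range(3): camera('wrist')
C=cam("wrist");a=camera("wrist");cv2.imwrite("pics/w2.png",a);np.savez("w2.npz",K=C[0],E=C[1])
goal([.625,-.0715,.0779],np.radians(6.6))
for q in("die_a_push","die_a_far","fence_face"):print(q,[(np.round(d["xy"],1).tolist(),round(d["conf"],2)) for d in pinpoint(q,"wrist")])
cv2.imwrite("pics/w2b.png",cv2.resize(a[:300],None,fx=1.42,fy=1.42,interpolation=cv2.INTER_CUBIC))
E
```

```text
shift units [ 0.54 -1.94  3.33] turn units -0.16 | tool yaw now 5.82 tcp [ 0.6168 -0.1311  0.178 ] tilt [-0.0202  0.0015]
die_a_push [([232.9, 141.2], 0.63)]
die_a_far [([285.6, 140.9], 0.59)]
fence_face [([317.6, 32.2], 0.59), ([302.9, 30.5], 0.4)]
```

View pics/w2b.png

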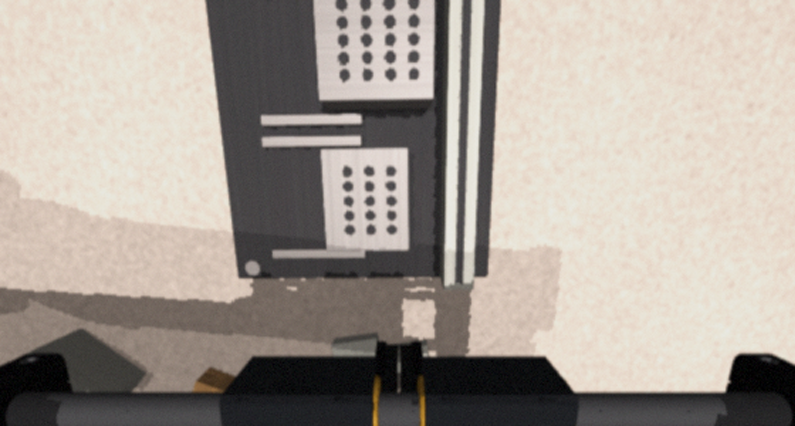

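The jaws are shut (width 0.0005), so the spacer slipped out. I look for where it went.

```bash
python3 - <<'E'
from h import *
a=camera("scene");cv2.imwrite("pics/scene2.png",a);b=camera("top");cv2.imwrite("pics/top2.png",b)
for c in("scene","top"):print(c,[(np.round(d["box"],1).tolist(),round(d["conf"],2)) for d in recognise("spacer_tab",c)])
A=cv2.resize(a[190:340,80:360],None,fx=2,fy=2,interpolation=cv2.INTER_CUBIC);B=cv2.resize(b[150:300,300:440],None,fx=2,fy=2,interpolation=cv2.INTER_CUBIC)
B=cv2.convertScaleAbs(B,alpha=1.6)
A=np.hstack([cv2.resize(A,(560,300)),B[:, :240]]);cv2.imwrite("pics/sc2.png",A)
E
```

```text
scene [([139.3, 269.0, 24.8, 56.7], 0.89), ([252.6, 317.4, 45.9, 29.6], 0.73)]
top [([369.0, 191.1, 6.6, 9.6], 0.64), ([380.2, 283.2, 1.0, 8.3], 0.44)]
```

View pics/sc2.png

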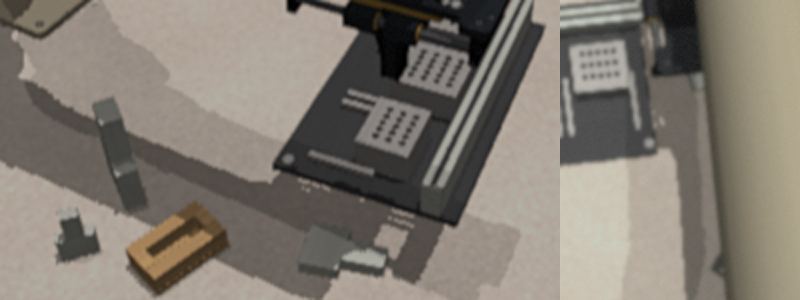

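The spacer lies flat on the table beside the bed's right end: scene (252,317), with the foot to the left and the tab to the right. I place the wrist camera over it to plan a regrasp. Gripping the tab across its 24 mm lets it pivot upright as it is lifted.

```bash
python3 - <<'E'
from h import *
s=cam("scene")
g=lambda u,v:(80+u/2,190+v/2)
for n,q in(("foot ctr",(325,248)),("tab end",(383,258))):print(n,np.round(at_z(g(*q),.016,s),4))
p=at_z((252.6,317.4),.01,s);print(p)
goal([p[0],p[1]-.08,.21],np.radians(6))
# bed geometry from w2 (1.42x view)
z=np.load("w2.npz");C=(z["K"],z["E"]);w=lambda u,v:at_z((u/1.42,v/1.42),.05,C)
L=[("a far",(407,149),(409,249)),("a near",(321,150),(327,249)),("b far",(435,2),(434,98)),("fence near",(447,2),(444,283))]
for n,i,j in L:
  A,B=w(*i),w(*j);d=A-B;print(n,np.round((A+B)/2,4),"len",round(np.linalg.norm(d),4),"yaw",round(np.degrees(np.arctan2(d[1],d[0]))-90,2))
E
```

```text
foot ctr [ 0.5907 -0.2225  0.016 ]
tab end [ 0.6461 -0.2057  0.016 ]
[ 0.60970985 -0.21629418  0.01      ]
shift units [-0.84  5.45 -1.03] turn units -0.02 | tool yaw now 5.92 tcp [ 0.6173 -0.1311  0.1791] tilt [-0.0186  0.001 ]
a far [ 0.6156 -0.07    0.05  ] len 0.0681 yaw 7.38
a near [ 0.5571 -0.0764  0.05  ] len 0.0677 yaw 6.63
b far [0.6223 0.024  0.05  ] len 0.0545 yaw 6.53
fence near [ 0.6375 -0.0372  0.05  ] len 0.1792 yaw 6.96
```

{"op": "carry_out", "data": {
  "rows": [
    [0,-0.14,0.5,-0.3,0],
    [0,-0.14,0.9,-0.3,0],
    [0,-0.14,0.9,-0.2,0],
    [0,-0.14,0.9,-0.1,0],
    [0,-0.14,0.9,-0.1,0],
    [0,-0.14,0.9,-0.1,0],
    [0,0,0.4,0,0]
  ]
}}

```text
time: 6.83
ee_pos: [0.6105, -0.2957, 0.2144]
eef_rot: [0.998, 0.055, -0.009, -0.001]
ft_force: [0.1, -1.0, 0.3]
width: 0.0384
```

```bash
python3 - <<'E'
from h import *
for i in range(3): camera('wrist')
C=cam("wrist");a=camera("wrist");cv2.imwrite("pics/w3.png",a);np.savez("w3.npz",K=C[0],E=C[1])
goal([.61,-.296,.21],np.radians(6))
p=proj([.61,-.216,.01],C);print(p)
c=np.clip(np.round(p).astype(int),[100,75],[460,345]);x0,y0=c[0]-100,c[1]-75;print(x0,y0)
cv2.imwrite("pics/w3b.png",cv2.resize(a[y0:y0+150,x0:x0+200],None,fx=4,fy=4,interpolation=cv2.INTER_CUBIC))
E
```

```text
shift units [-0.08  0.21  0.12] turn units 0.13 | tool yaw now 6.65 tcp [ 0.6117 -0.2896  0.2135] tilt [-0.0175  0.005 ]
[288.28363043 126.44437093]
188 51
```

View pics/w3b.png

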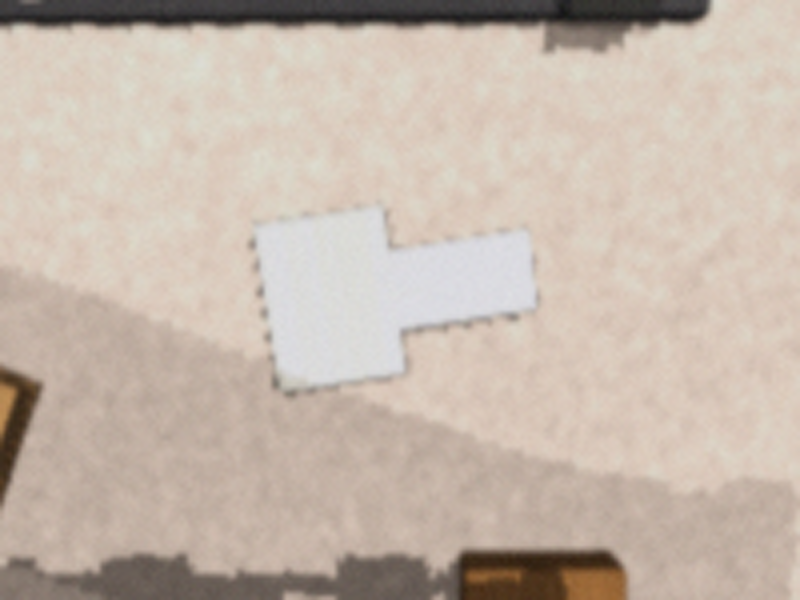

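```bash
python3 - <<'E'
from h import *
z=np.load("w3.npz");C=(z["K"],z["E"]);w=lambda u,v:at_z((188+u/4-.375,51+v/4-.375),.016,C)
Q=dict(e1=(528,231),e2=(537,309),r1=(388,249),r2=(402,329),f1=(256,225),f2=(277,390),f3=(382,208),f4=(405,371))
W={k:w(*v) for k,v in Q.items()};
for k in W:print(k,np.round(W[k],4))
end=(W["e1"]+W["e2"])/2;foot=(W["f1"]+W["f2"])/2;d=end-foot;print("len",np.linalg.norm(d),"axis",np.degrees(np.arctan2(d[1],d[0])),"tabw",np.linalg.norm(W["e1"]-W["e2"]),"footw",np.linalg.norm(W["f1"]-W["f2"]))
u=d/np.linalg.norm(d);g=end-.014*u;print("grip",g)
goal([g[0],g[1],.018],np.arctan2(u[1],u[0])+np.pi/2)
E
```

```text
e1 [ 0.6444 -0.1913  0.016 ]
e2 [ 0.6504 -0.213   0.016 ]
r1 [ 0.6037 -0.201   0.016 ]
r2 [ 0.6107 -0.2235  0.016 ]
f1 [ 0.564  -0.1987  0.016 ]
f2 [ 0.5746 -0.2459  0.016 ]
f3 [ 0.6006 -0.1898  0.016 ]
f4 [ 0.6131 -0.2357  0.016 ]
len 0.08060839886504134 axis 14.455445067437996 tabw 0.022552540839929757 footw 0.048371677697109434
grip [ 0.63380604 -0.20567388  0.016     ]
shift units [ 1.16 -2.65  6.52] turn units 16.44 | tool yaw now 6.65 tcp [ 0.6117 -0.2896  0.2135] tilt [-0.0175  0.005 ]
```

{"op": "carry_out", "data": {
  "rows": [
    [0,0.39,-0.88,0,0],
    [0,0.39,-0.88,0,0],
    [0,0.39,-0.88,0,0],
    [0,0,0,0.3,1],
    [0,0,0,0.3,1],
    [0,0,0,0.3,1],
    [0,0,0,0.3,1],
    [0,0,0,0.3,1],
    [0,0,0,0.3,1],
    [0,0,0,0.3,1],
    [0,0,0,0.3,1],
    [0,0,0,0.3,1],
    [0,0,0,0,1],
    [0,0,0,0,1],
    [0,0,0,0,1],
    [0,0,0,0,1],
    [0,0,0,0,1],
    [0,0,0,0,1],
    [0,0,0,0,1]
  ]
}}

```text
time: 8.62
ee_pos: [0.6396, -0.1515, 0.1284]
eef_rot: [0.798, -0.603, -0.014, -0.004]
ft_force: [-0.1, 0.6, 0.1]
width: 0.0436
```

```bash
python3 - <<'E'
from h import *
for i in range(3): camera('wrist')
goal([.6338,-.2057,.018],np.radians(-75.5));print(read_state()['width'])
E
```

```text
shift units [1.76 0.65 3.64] turn units 0.34 | tool yaw now -73.78 tcp [ 0.6396 -0.1521  0.1285] tilt [-0.0182  0.0233]
0.04357876126294346
```

{"op": "carry_out", "data": {
  "rows": [
    [0,0.3,0.1,0.2,0],
    [0,0.3,0.1,0.2,0],
    [0,0.3,0.1,0.2,0],
    [0,0.3,0.1,0.2,0],
    [0,0.3,0.1,0.2,0],
    [0,0.3,0.1,0.2,0.3]
  ]
}}

```text
time: 9.27
ee_pos: [0.6373, -0.2106, 0.0882]
eef_rot: [0.796, -0.605, -0.014, -0.004]
ft_force: [-0.0, -0.2, 0.1]
width: 0.0433
```

```bash
python3 - <<'E'
from h import *
for i in range(4): camera('wrist')
goal([.6338,-.2057,.018],np.radians(-75.5));print(read_state()['width'])
E
```

```text
shift units [-0.08  0.07  2.37] turn units 0.2 | tool yaw now -74.52 tcp [ 0.6376 -0.2091  0.089 ] tilt [-0.0171  0.0245]
0.04321301267613701
```

{"op": "carry_out", "data": {
  "rows": [
    [0,-0.08,0.07,0.3,0.2],
    [0,0,0,0.3,0],
    [0,0,0,0.3,0],
    [0,0,0,0.3,0],
    [0,0,0,0.3,0],
    [0,0,0,0.2,0]
  ]
}}

```text
time: 9.97
ee_pos: [0.6359, -0.202, 0.0357]
eef_rot: [0.791, -0.611, -0.013, -0.006]
ft_force: [0.5, -0.8, -0.0]
width: 0.0434
```

```bash
python3 - <<'E'
from h import *
for i in range(4): camera('wrist')
goal([.6338,-.2057,.018],np.radians(-75.5));print(read_state()['width'],read_state()['ft_force'])
E
```

```text
shift units [0.09 0.11 0.64] turn units 0.02 | tool yaw now -75.38 tcp [ 0.6365 -0.2026  0.0373] tilt [-0.0117  0.0247]
0.043578933859602716 [ 0.79062666 -0.34910226 -0.9789729 ]
```

{"op": "carry_out", "data": {
  "rows": [
    [0,0.09,0.11,0.25,0],
    [0,0,0,0.25,0],
    [0,0,0,0.13,0]
  ],
  "force": 20
}}

```text
time: 10.42
ee_pos: [0.6353, -0.2067, 0.0195]
eef_rot: [0.791, -0.611, -0.01, -0.007]
ft_force: [0.5, 0.9, 0.2]
width: 0.0439
```

```bash
python3 - <<'E'
from h import *
for i in range(4): camera('wrist')
goal([.6338,-.2057,.018],np.radians(-75.5));print(read_state()['width'],read_state()['ft_force'])
E
```

```text
shift units [-0.04  0.04  0.07] turn units 0.02 | tool yaw now -75.38 tcp [ 0.6354 -0.2066  0.0202] tilt [-0.0075  0.0233]
0.04348981246780648 [ 0.7567741  -0.55003108  0.28594398]
```

Good. I shut the jaws and let them settle.

{"op": "carry_out", "data": {
  "rows": [
    [1,-0.04,0.04,0.09,0],
    [1,0,0,0,0],
    [1,0,0,0,0],
    [1,0,0,0,0],
    [1,0,0,0,0],
    [1,0,0,0,0]
  ],
  "force": 20
}}

```text
time: 11.12
ee_pos: [0.6346, -0.2053, 0.0184]
eef_rot: [0.791, -0.611, -0.009, -0.007]
ft_force: [-0.9, -0.2, -0.4]
width: 0.0114
```

```bash
python3 - <<'E'
from h import *
for i in range(6): camera('wrist')
goal([.6338,-.2057,.018],np.radians(-75.5));print(read_state()['width'],read_state()['ft_force'])
E
```

```text
shift units [0.   0.03 0.01] turn units 0.03 | tool yaw now -75.36 tcp [ 0.6346 -0.2054  0.0184] tilt [-0.0057  0.023 ]
0.0004791437399645775 [-0.82937336  0.6251303   0.10848456]
```

```bash
python3 - <<'E'
from h import *
C=cam("wrist");a=camera("wrist");cv2.imwrite("pics/w4.png",a)
s=camera("scene");cv2.imwrite("pics/scene3.png",s)
p=proj([.634,-.206,.016],C);print(p, proj([.634,-.206,.016],cam("scene")))
A=cv2.resize(a[130:350,130:430],(800,587),interpolation=cv2.INTER_CUBIC)
B=cv2.resize(s[250:350,200:336],(408,300),interpolation=cv2.INTER_CUBIC)
A=cv2.resize(A,(392,300));cv2.imwrite("pics/w4b.png",np.hstack([A,B]))
E
```

```text
[281.99161961 250.07920723] [265.96069169 316.63039412]
```

View pics/w4b.png

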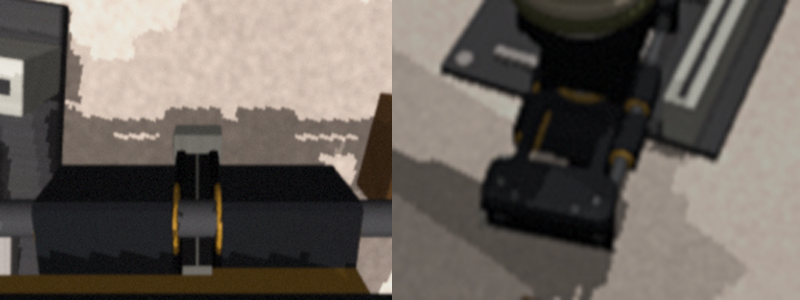

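The jaws shut to zero with the tab still lying under them, so the tips are probably higher than I computed. I lower in small steps to feel for contact.

{"op": "carry_out", "data": {
  "rows": [
    [1,0,0,0.1,0],
    [1,0,0,0.1,0]
  ]
}}

```text
time: 11.68
ee_pos: [0.6349, -0.2054, 0.0126]
eef_rot: [0.791, -0.611, -0.009, -0.007]
ft_force: [-0.3, 0.2, -0.5]
width: 0.0003
```

```bash
python3 - <<'E'
from h import *
for i in range(3):
  camera('wrist');s=read_state();print(np.round(s['ee_pos'],4),np.round(s['ft_force'],1),s['width'])
z=np.load("w3.npz");C=(z["K"],z["E"])
E
```

```text
[ 0.6346 -0.2053  0.0119] [-0.6 -0.2 -0.7] 0.0004081082417820354
[ 0.6345 -0.2052  0.0121] [-0.7 -0.1 -0.1] 0.000515837855031948
[ 0.6346 -0.2053  0.0123] [-0.7  0.5  0.3] 0.0004651187930027326
```

{"op": "carry_out", "data": {
  "rows": [
    [1,0,0,0.1,0],
    [1,0,0,0.1,0]
  ]
}}

```text
time: 12.0
ee_pos: [0.6351, -0.2053, 0.0066]
eef_rot: [0.791, -0.611, -0.009, -0.008]
ft_force: [0.0, 0.7, -0.1]
width: 0.0002
```

```bash
python3 - <<'E'
from h import *
for i in range(3):
  camera('wrist');s=read_state();print(np.round(s['ee_pos'],4),np.round(s['ft_force'],1),s['width'])
E
```

```text
[ 0.6347 -0.2052  0.0059] [-0.7  0.5 -0.7] 0.00038483417772415687
[ 0.6347 -0.2052  0.0061] [ 0.8 -0.8  0.1] 0.0008171256878961928
[ 0.6348 -0.2052  0.0064] [ 0.5  0.8 -0.1] 0.00012552917445489658
```

{"op": "carry_out", "data": {
  "rows": [
    [1,0,0,0.1,0]
  ]
}}

```text
time: 12.23
ee_pos: [0.6353, -0.2052, 0.004]
eef_rot: [0.791, -0.611, -0.009, -0.008]
ft_force: [0.5, -1.0, 0.3]
width: 0.0004
```

```bash
python3 - <<'E'
from h import *
for i in range(3):
  camera('wrist');s=read_state();print(np.round(s['ee_pos'],4),np.round(s['ft_force'],1),s['width'])
a=camera("wrist");cv2.imwrite("pics/w5.png",a)
cv2.imwrite("pics/w5b.png",cv2.resize(a[180:330,180:380],None,fx=4,fy=4,interpolation=cv2.INTER_CUBIC))
E
```

```text
[ 0.6353 -0.2053  0.0037] [-2.   0.3  1.9] 0.00018275970297774546
[ 0.6353 -0.2053  0.0038] [ 0.6 -0.7  1.9] 0.0006756753822056674
[ 0.6353 -0.2052  0.0038] [ 0.2 -0.5  1.7] 0.0006670463019771682
```

View pics/w5b.png

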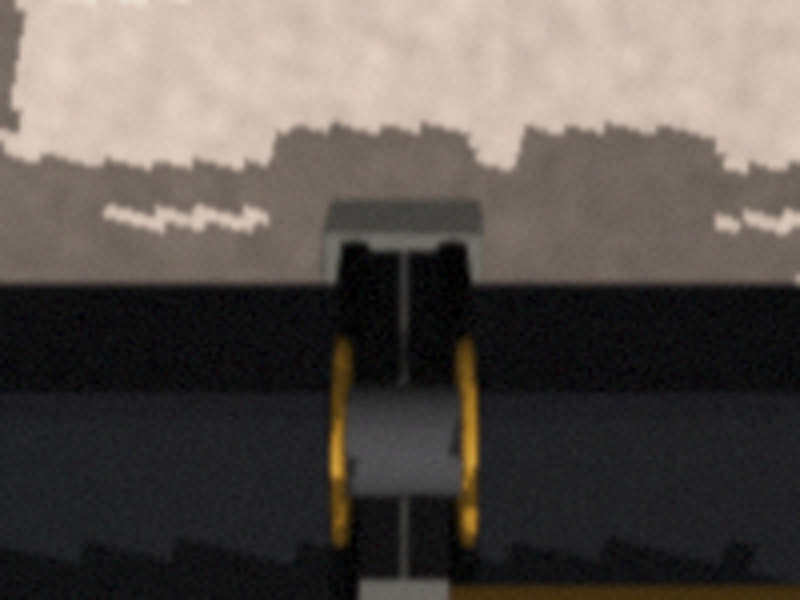

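The tips touch the tab's top (z = 16 mm) when the TCP reads 4 mm. The real tips therefore sit about 12 mm above the reported TCP, not 14 mm below it, and the first grip held only the top 2 mm of the tab. I now work with tip z = TCP + 0.012, open the jaws and go lower while watching the force.

{"op": "carry_out", "data": {
  "rows": [
    [1,0,0,-0.3,0],
    [0,0,0,0,0],
    [0,0,0,0,0],
    [0,0,0,0,0],
    [0,0,0,0,0],
    [0,0,0,0,0],
    [0,0,0,0.15,0],
    [0,0,0,0.15,0],
    [0,0,0,0.1,0]
  ],
  "force": 20
}}

```text
time: 13.18
ee_pos: [0.6348, -0.2051, 0.0005]
eef_rot: [0.791, -0.611, -0.009, -0.007]
ft_force: [-0.1, 0.4, -0.5]
width: 0.0413
```

```bash
python3 - <<'E'
from h import *
for i in range(2):
  camera('wrist');s=read_state();print(np.round(s['ft_force'],1),s['width'])
goal([.6338,-.2057,-.008],np.radians(-75.5))
E
```

```text
[-0.5  0.3 -1.5] 0.04217266121811584
[ 0.1 -0.6 -0.7] 0.04247686159276272
shift units [0.03 0.02 0.27] turn units 0.03 | tool yaw now -75.36 tcp [ 6.343e-01 -2.049e-01  2.000e-04] tilt [-0.006  0.023]
```

{"op": "carry_out", "data": {
  "rows": [
    [0,0.03,0.02,0.1,0],
    [0,0,0,0.1,0]
  ]
}}

```text
time: 13.45
ee_pos: [0.6342, -0.206, -0.0059]
eef_rot: [0.791, -0.611, -0.009, -0.007]
ft_force: [-0.9, -0.1, 0.4]
width: 0.0429
```

```bash
python3 - <<'E'
from h import *
for i in range(2):
  camera('wrist');s=read_state();print(np.round(s['ft_force'],1),s['width'])
goal([.6338,-.2057,-.008],np.radians(-75.5))
E
```

```text
[-0.8 -0.1 -0.4] 0.04348499712804834
[0.1 0.7 0.2] 0.0437948609575513
shift units [0.   0.01 0.06] turn units 0.03 | tool yaw now -75.35 tcp [ 0.634  -0.2056 -0.0062] tilt [-0.0061  0.0233]
```

{"op": "carry_out", "data": {
  "rows": [
    [1,0,0,0.07,0],
    [1,0,0,0,0],
    [1,0,0,0,0],
    [1,0,0,0,0],
    [1,0,0,0,0],
    [1,0,0,0,0],
    [1,0,0,0,0]
  ],
  "force": 20
}}

```text
time: 14.13
ee_pos: [0.6342, -0.2055, -0.0083]
eef_rot: [0.791, -0.611, -0.009, -0.007]
ft_force: [-0.9, 0.4, -0.3]
width: 0.024
```

```bash
python3 - <<'E'
from h import *
for i in range(4):
  camera('wrist');s=read_state();print(np.round(s['ft_force'],1),s['width'])
goal([.6338,-.2057,-.008],np.radians(-75.5))
E
```

```text
[ 0.5 -0.  -1.6] 0.024145605673707923
[-0.3  0.  -0.8] 0.0239747263794614
[-0.1 -0.  -0.3] 0.023456088271988407
[ 0.3 -0.2 -1.1] 0.0238883538094993
shift units [ 0.    0.02 -0.01] turn units 0.03 | tool yaw now -75.34 tcp [ 0.6342 -0.2055 -0.0083] tilt [-0.0057  0.0233]
```

{"op": "carry_out", "data": {
  "rows": [
    [1,0,0,-0.15,0],
    [1,0,0,-0.15,0],
    [1,0,0,-0.15,0],
    [1,0,0,-0.15,0],
    [1,0,0,-0.15,0],
    [1,0,0,-0.15,0],
    [1,0,0,-0.15,0],
    [1,0,0,-0.15,0],
    [1,0,0,-0.15,0],
    [1,0,0,-0.15,0],
    [1,0,0,-0.15,0],
    [1,0,0,-0.15,0],
    [1,0,0,-0.15,0],
    [1,0,0,-0.15,0],
    [1,0,0,-0.15,0],
    [1,0,0,-0.15,0],
    [1,0,0,-0.15,0],
    [1,0,0,-0.15,0],
    [1,0,0,-0.15,0]
  ]
}}

```text
time: 15.92
ee_pos: [0.6343, -0.2076, 0.086]
eef_rot: [0.791, -0.611, -0.01, -0.007]
ft_force: [-0.0, -0.0, -2.0]
width: 0.0237
```

```bash
python3 - <<'E'
from h import *
for i in range(3):
  a=camera('wrist');s=read_state();print(np.round(s['ft_force'],1),s['width'])
goal([.6338,-.2057,.08],np.radians(-75.5))
b=camera("scene");cv2.imwrite("pics/w6.png",a);cv2.imwrite("pics/scene4.png",b)
p=proj([.634,-.206,.06],cam("scene")).astype(int);print(p)
B=cv2.resize(b[p[1]-75:p[1]+55,p[0]-70:p[0]+60],(400,400),interpolation=cv2.INTER_CUBIC)
A=cv2.resize(a[150:350,180:380],(400,400),interpolation=cv2.INTER_CUBIC)
cv2.imwrite("pics/w6b.png",cv2.convertScaleAbs(np.hstack([A,B]),alpha=1.5,beta=15))
E
```

```text
[ 0.1 -0.1 -0.1] 0.023668065829483016
[ 0.2  0.  -1.6] 0.02400030626676626
[-0.2  0.2 -1.2] 0.024003826789347583
shift units [-0.07  0.01  0.2 ] turn units 0.03 | tool yaw now -75.34 tcp [ 0.6346 -0.2077  0.086 ] tilt [-0.0056  0.0232]
[265 302]
```

View pics/w6b.png

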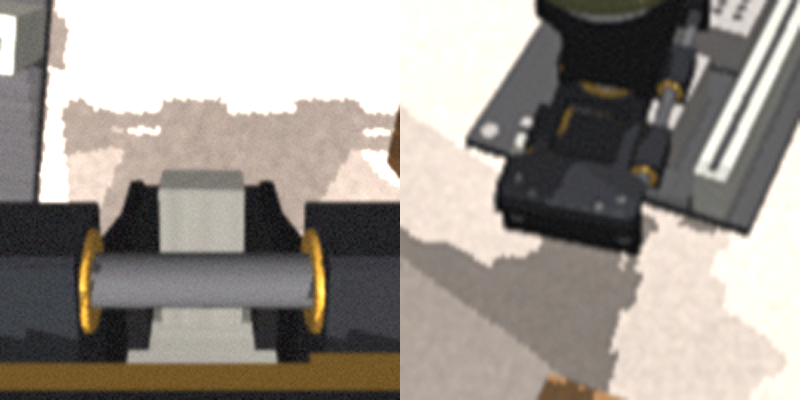

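The wrist view shows the tab held across its 24 mm, but the spacer is still nearly horizontal: tab end at row 180, foot towards row 355. Friction stopped the pivot. I lower until the foot would hang just above the table, then ease the grip so it swings down.

{"op": "carry_out", "data": {
  "rows": [
    [1,0,0,0.15,0],
    [1,0,0,0.15,0],
    [1,0,0,0.15,0],
    [1,0,0,0.15,0],
    [1,0,0,0.15,0],
    [1,0,0,0.15,0],
    [1,0,0,0.1,0]
  ]
}}

```text
time: 16.7
ee_pos: [0.633, -0.2064, 0.0506]
eef_rot: [0.792, -0.611, -0.011, -0.007]
ft_force: [-0.2, 0.5, -1.7]
width: 0.0237
```

{"op": "carry_out", "data": {
  "rows": [
    [1,0,0,0,0],
    [1,0,0,0,0],
    [1,0,0,0,0],
    [1,0,0,0,0]
  ],
  "force": 8
}}

```text
time: 17.03
ee_pos: [0.6325, -0.2062, 0.0493]
eef_rot: [0.792, -0.611, -0.012, -0.007]
ft_force: [0.5, 0.3, -2.1]
width: 0.024
```

```bash
cat > chk.py <<'E'
# compares wrist picture strip (tab between fingers) with w6: extent of bright (spacer) pixels
from h import *
a=None
for i in range(2): a=camera('wrist');
s=read_state();print(np.round(s['ee_pos'],4),np.round(s['ft_force'],1),"F",s['width'],np.round(s['torque'],3))
for n,im in(("w6",cv2.imread("pics/w6.png")),("now",a)):
  col=cv2.cvtColor(im,cv2.COLOR_BGR2GRAY)[225:340,270:292].mean(1);print(n,col[::4].round().astype(int).tolist())
cv2.imwrite("pics/now.png",a)
E
python3 chk.py
```

```text
[ 0.6325 -0.2063  0.0494] [-0.2 -0.  -2.9] F 0.0237575035612573 [-0.037 -0.09   0.003]
w6 [106, 107, 106, 70, 71, 101, 112, 112, 112, 112, 112, 112, 112, 37, 53, 66, 77, 82, 81, 71, 106, 109, 107, 108, 103, 104, 104, 51, 50]
now [110, 110, 104, 74, 74, 93, 112, 113, 113, 113, 113, 113, 113, 37, 53, 68, 79, 84, 82, 73, 107, 110, 107, 108, 105, 105, 104, 52, 51]
```

{"op": "carry_out", "data": {
  "rows": [
    [1,0,0,-0.2,0],
    [1,0,0,0,0],
    [1,0,0,0,0],
    [1,0,0,0,0],
    [1,0,0,0,0]
  ],
  "force": 5
}}

```text
time: 17.55
ee_pos: [0.6332, -0.2067, 0.0573]
eef_rot: [0.792, -0.611, -0.011, -0.007]
ft_force: [-0.5, -0.2, -0.2]
width: 0.024
```

```bash
python3 chk.py
```

```text
[ 0.6332 -0.2066  0.0572] [ 0.2  0.1 -2.1] F 0.023909567266455507 [ 0.018 -0.03   0.052]
w6 [106, 107, 106, 70, 71, 101, 112, 112, 112, 112, 112, 112, 112, 37, 53, 66, 77, 82, 81, 71, 106, 109, 107, 108, 103, 104, 104, 51, 50]
now [109, 107, 108, 101, 116, 117, 118, 118, 120, 121, 115, 108, 108, 38, 52, 66, 77, 83, 81, 72, 144, 144, 129, 125, 120, 112, 111, 52, 49]
```

```bash
python3 chk.py; python3 - <<'E'
from h import *
a=cv2.imread("pics/now.png");cv2.imwrite("pics/nowb.png",cv2.convertScaleAbs(cv2.resize(a[150:350,180:380],(600,600),interpolation=cv2.INTER_CUBIC),alpha=1.5,beta=15))
E
```

```text
[ 0.6331 -0.2066  0.0571] [ 0.1  1.6 -2.5] F 0.023951890293056735 [-0.015 -0.031 -0.033]
w6 [106, 107, 106, 70, 71, 101, 112, 112, 112, 112, 112, 112, 112, 37, 53, 66, 77, 82, 81, 71, 106, 109, 107, 108, 103, 104, 104, 51, 50]
now [110, 107, 107, 101, 116, 117, 118, 119, 119, 120, 115, 108, 109, 37, 52, 66, 78, 83, 82, 72, 144, 144, 129, 127, 121, 112, 112, 52, 51]
```

View pics/nowb.png

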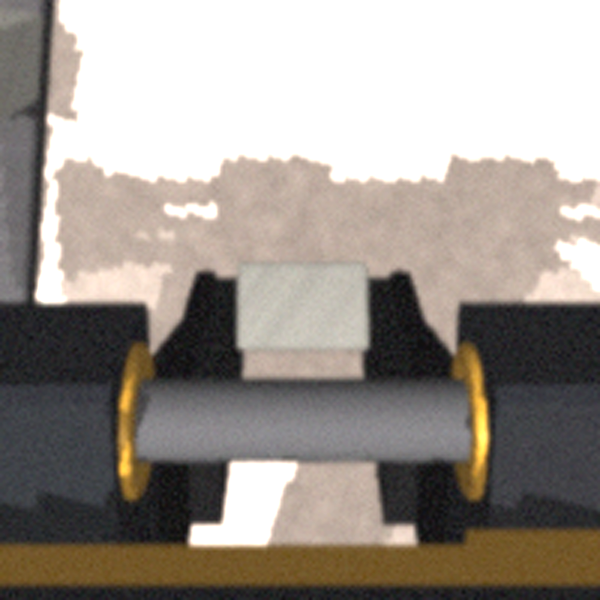

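The spacer now hangs upright: the wrist crop shows the 24 × 16 mm tab top at (303,306). I set its foot on the table with the light grip to square it and get the height reference.

{"op": "carry_out", "data": {
  "rows": [
    [1,0,0,0.1,0],
    [1,0,0,0.1,0]
  ]
}}

```text
time: 17.92
ee_pos: [0.6333, -0.2066, 0.0512]
eef_rot: [0.791, -0.611, -0.011, -0.007]
ft_force: [0.0, 1.0, -1.4]
width: 0.0242
```

```bash
python3 chk.py
```

```text
[ 0.6333 -0.2064  0.051 ] [ 0.3  0.3 -0.4] F 0.02412518748955451 [-0.067 -0.038 -0.031]
w6 [106, 107, 106, 70, 71, 101, 112, 112, 112, 112, 112, 112, 112, 37, 53, 66, 77, 82, 81, 71, 106, 109, 107, 108, 103, 104, 104, 51, 50]
now [108, 109, 107, 101, 116, 117, 118, 118, 119, 120, 115, 110, 108, 36, 54, 67, 78, 83, 82, 72, 144, 138, 136, 128, 126, 121, 109, 51, 50]
```

{"op": "carry_out", "data": {
  "rows": [
    [1,0,0,0.1,0]
  ]
}}

```text
time: 18.1
ee_pos: [0.6342, -0.2061, 0.049]
eef_rot: [0.792, -0.611, -0.01, -0.008]
ft_force: [2.3, 2.5, 7.2]
width: 0.0237
```

```bash
python3 chk.py|grep F; python3 chk.py |grep -v w6
```

```text
[ 0.6341 -0.2059  0.0485] [1.8 1.2 3. ] F 0.02353997850718674 [ 0.22  -0.346 -0.032]
[ 0.6339 -0.2061  0.0486] [1.7 1.  3.6] F 0.02377650059647894 [ 0.281 -0.446 -0.012]
now [108, 109, 107, 102, 114, 115, 115, 116, 117, 119, 99, 103, 108, 37, 52, 66, 78, 83, 80, 72, 143, 144, 137, 132, 118, 114, 111, 52, 50]
```

```bash
python3 - <<'E'
from h import *
a=cv2.cvtColor(cv2.imread("pics/now.png"),cv2.COLOR_BGR2GRAY).astype(float)
for r in(242,250,260):
  print(r,a[r,250:312].astype(int).tolist())
print("col",a[228:275,272:290].mean(1).round().astype(int).tolist())
bgr=cv2.imread("pics/now.png").astype(float);d=(bgr[:,:,2]-bgr[:,:,0]);print("R-B",d[228:275,272:290].mean(1).round().astype(int).tolist())
print(np.round(cam("wrist")[1],4).tolist())
E
```

```text
242 [11, 29, 59, 72, 68, 70, 73, 68, 76, 99, 114, 117, 117, 115, 111, 110, 109, 111, 111, 114, 111, 116, 112, 115, 113, 118, 118, 116, 116, 116, 115, 111, 114, 109, 110, 112, 117, 117, 113, 117, 116, 112, 115, 116, 114, 115, 112, 116, 110, 115, 108, 109, 91, 79, 77, 72, 71, 73, 68, 49, 25, 12]
250 [3, 13, 9, 14, 8, 4, 9, 13, 43, 95, 110, 112, 113, 112, 115, 116, 118, 117, 116, 117, 119, 116, 118, 116, 111, 112, 114, 111, 115, 114, 115, 116, 116, 116, 117, 119, 114, 117, 114, 115, 117, 114, 114, 116, 114, 115, 112, 117, 117, 117, 119, 113, 90, 43, 15, 10, 10, 13, 10, 12, 11, 11]
260 [11, 7, 13, 13, 7, 9, 11, 13, 46, 96, 115, 118, 118, 123, 119, 122, 121, 114, 118, 118, 116, 114, 116, 117, 119, 116, 120, 120, 122, 117, 122, 123, 121, 122, 117, 116, 115, 115, 115, 120, 120, 118, 119, 117, 119, 121, 121, 122, 123, 118, 116, 110, 92, 42, 14, 9, 10, 15, 6, 9, 8, 8]
col [108, 108, 108, 109, 108, 107, 106, 104, 98, 103, 110, 113, 113, 113, 114, 115, 114, 114, 115, 115, 115, 115, 115, 116, 115, 115, 116, 116, 117, 117, 117, 118, 118, 119, 119, 119, 112, 99, 82, 79, 91, 102, 108, 109, 108, 107, 104]
R-B [21, 20, 20, 20, 20, 20, 20, 18, 14, 10, 10, 9, 9, 9, 10, 10, 10, 10, 10, 10, 10, 9, 10, 10, 9, 10, 10, 10, 10, 10, 10, 10, 10, 9, 10, 9, 9, 9, 8, 9, 15, 18, 19, 20, 20, 20, 19]
[[0.2532, -0.9272, -0.2761, 0.71], [-0.9671, -0.2499, -0.0476, -0.1902], [-0.0249, 0.279, -0.96, 0.2229], [0.0, 0.0, 0.0, 1.0]]
```

The foot stands on the table, but the camera puts the tab about 12 mm off the pads' centre in tool −y (it slid while swinging). Since it now stands by itself, I release it, re-centre and grip deeper.

{"op": "carry_out", "data": {
  "rows": [
    [0.2,0,0,0,0],
    [0.2,0,0,0,0],
    [0.2,0,0,0,0],
    [0.2,0,0,0,0],
    [0.2,0,0,0,0]
  ]
}}

```text
time: 18.72
ee_pos: [0.6319, -0.2071, 0.0472]
eef_rot: [0.791, -0.611, -0.012, -0.006]
ft_force: [0.1, 0.0, 0.3]
width: 0.0343
```

```bash
cat > chk2.py <<'E'
from h import *
for i in range(3): a=camera('wrist')
M=T();s=read_state();print(np.round(s['ee_pos'],4),np.round(s['ft_force'],1),"W",round(s['width'],4),"tilt",np.round(M[:2,2],3))
b=a.astype(float);g=cv2.cvtColor(a,cv2.COLOR_BGR2GRAY).astype(float)
col=b[215:300,274:288].mean(1);rb=col[:,2]-col[:,0]
r=np.where((rb<13)&(col.mean(1)>85))[0]+215
print("tab rows",r.min() if len(r) else None,r.max() if len(r) else None)
if len(r):
  m=int(np.median(r));row=b[m-2:m+3].mean(0);ok=np.where((row[:,2]-row[:,0]<14)&(row.mean(1)>75))[0];ok=ok[(ok>220)&(ok<340)];print("tab cols",ok.min(),ok.max())
cv2.imwrite("pics/now.png",a)
E
python3 chk2.py
```

```text
[ 0.6321 -0.207   0.0473] [ 0.1  0.4 -0.5] W 0.0347 tilt [-0.011  0.024]
tab rows 215 294
tab cols 247 313
```

```bash
python3 - <<'E'
from h import *
a=cv2.imread("pics/now.png").astype(float)
print("gray",a[215:290,274:288].mean((1,2)).round().astype(int).tolist())
print("R-B",(a[...,2]-a[...,0])[215:290,274:288].mean(1).round().astype(int).tolist())
for r in(240,250,258):print(r,(a[...,2]-a[...,0])[r,235:325:2].astype(int).tolist(),a[r,235:325:2].mean(1).astype(int).tolist())
E
```

```text
gray [114, 110, 110, 108, 109, 108, 108, 109, 109, 111, 112, 110, 109, 109, 109, 110, 112, 113, 113, 112, 111, 110, 111, 110, 110, 110, 110, 112, 113, 114, 114, 113, 112, 113, 112, 110, 109, 105, 106, 108, 109, 108, 108, 107, 106, 108, 110, 111, 112, 111, 110, 107, 108, 109, 109, 108, 109, 108, 108, 105, 90, 60, 37, 36, 44, 49, 53, 59, 63, 66, 68, 72, 75, 77, 80]
R-B [10, 10, 9, 10, 9, 10, 9, 10, 10, 10, 10, 10, 10, 9, 10, 10, 10, 10, 10, 10, 10, 10, 10, 10, 9, 10, 10, 10, 11, 10, 10, 10, 10, 10, 9, 11, 11, 14, 18, 20, 20, 20, 21, 20, 20, 20, 21, 21, 21, 21, 21, 22, 21, 21, 20, 21, 21, 21, 20, 20, 16, 9, 1, -1, 0, 0, -1, -1, -2, 0, -1, 0, -1, -1, 0]
240 [20, 14, 9, 13, 19, 22, 13, 9, 12, 7, 8, 10, 13, 10, 9, 9, 12, 12, 9, 9, 11, 9, 9, 8, 10, 9, 12, 8, 10, 10, 9, 10, 12, 9, 8, 11, 12, 12, 10, 15, 21, 23, 16, 11, 12] [106, 75, 58, 61, 97, 110, 102, 107, 110, 109, 110, 109, 109, 106, 109, 107, 107, 108, 106, 107, 110, 108, 107, 109, 112, 110, 114, 112, 113, 112, 109, 111, 111, 112, 115, 109, 111, 110, 113, 108, 112, 108, 84, 56, 56]
250 [4, 5, -1, 1, -1, -2, 0, -4, 0, 9, 10, 9, 9, 9, 9, 8, 12, 10, 9, 10, 10, 11, 14, 10, 10, 12, 7, 9, 7, 12, 8, 10, 11, 12, 12, 11, 8, 10, 6, 0, -1, 0, 4, 4, -3] [6, 2, 7, 10, 10, 13, 14, 9, 54, 102, 107, 108, 111, 106, 108, 109, 110, 109, 111, 111, 108, 109, 109, 113, 112, 109, 113, 109, 113, 111, 112, 112, 111, 110, 116, 116, 112, 103, 20, 8, 9, 7, 8, 10, 1]
258 [3, 2, -5, -2, -6, 2, 1, -2, 9, 23, 20, 24, 22, 20, 22, 21, 21, 21, 21, 23, 20, 20, 20, 21, 20, 23, 20, 21, 23, 20, 23, 23, 19, 19, 20, 21, 21, 20, -3, 2, -2, 0, 5, -7, 0] [5, 7, 10, 10, 6, 11, 10, 12, 41, 113, 110, 111, 111, 110, 112, 111, 114, 116, 116, 113, 108, 104, 105, 104, 108, 110, 106, 107, 104, 105, 109, 114, 109, 103, 102, 105, 109, 95, 13, 7, 13, 11, 9, 11, 12]
```

```bash
python3 - <<'E'
from h import *
a=camera("wrist");C=cam("wrist")
m=silhouettes("spacer_tab","wrist")
for d in m[:3]:
  k=d["mask"].astype(np.uint8);c,_=cv2.findContours(k,0,2);c=max(c,key=cv2.contourArea)
  p=cv2.approxPolyDP(c,2,True)[:,0];print(round(d["conf"],2),k.sum(),np.round(d["box"]).tolist())
  for q in p:print(q.tolist(),np.round(at_z(q,.016,C),4))
cv2.imwrite("pics/now.png",a)
r=a.astype(float)
for row in range(150,262,8):
  s=r[row,200:360];ok=np.where((s[:,2]-s[:,0]<14.5)&(s.mean(1)>75))[0]+200
  print(row,(ok.min(),ok.max(),len(ok)) if len(ok) else None)
E
```

```text
0.68 5496 [279.0, 195.0, 70.0, 113.0]
[267, 140] [ 0.6943 -0.18    0.016 ]
[264, 143] [ 0.6918 -0.1786  0.016 ]
[264, 196] [ 0.656  -0.1873  0.016 ]
[250, 197] [ 0.6527 -0.1778  0.016 ]
[246, 203] [ 0.6476 -0.176   0.016 ]
[247, 239] [ 0.6207 -0.1829  0.016 ]
[253, 250] [ 0.6132 -0.1892  0.016 ]
[307, 252] [ 0.6223 -0.2288  0.016 ]
[313, 240] [ 0.6328 -0.2304  0.016 ]
[315, 204] [ 0.6597 -0.224   0.016 ]
[312, 198] [ 0.6634 -0.2207  0.016 ]
[297, 195] [ 0.6627 -0.2098  0.016 ]
[297, 143] [ 0.6975 -0.2001  0.016 ]
150 (np.int64(206), np.int64(298), 35)
158 (np.int64(224), np.int64(296), 30)
166 (np.int64(266), np.int64(295), 25)
174 (np.int64(266), np.int64(291), 17)
182 (np.int64(266), np.int64(297), 8)
190 (np.int64(269), np.int64(296), 14)
198 (np.int64(250), np.int64(305), 26)
206 (np.int64(247), np.int64(307), 36)
214 (np.int64(247), np.int64(313), 58)
222 (np.int64(247), np.int64(314), 68)
230 (np.int64(247), np.int64(313), 67)
238 (np.int64(248), np.int64(313), 66)
246 (np.int64(252), np.int64(309), 58)
254 (np.int64(309), np.int64(331), 2)
```

The spacer tipped back flat on release, so it had been leaning. It now lies with the tab end near (0.697, −0.189) and its axis at 14.6°. I repeat the pivot with the pads centred closer to the tab end and a lighter grip.

{"op": "carry_out", "data": {
  "rows": [
    [0,0,-0.3,0,0],
    [0,0,-0.4,0,0],
    [0,0,-0.4,0,0],
    [0,0,-0.3,0,0],
    [0,0,-0.2,0,0]
  ]
}}

```text
time: 19.38
ee_pos: [0.6816, -0.1948, 0.0477]
eef_rot: [0.791, -0.612, -0.011, -0.006]
ft_force: [-0.3, 0.1, -1.0]
width: 0.0432
```

```bash
python3 - <<'E'
from h import *
for i in range(3): camera('wrist')
goal([.6867,-.1917,-.004],np.radians(-75.4))
E
```

```text
shift units [-0.01 -0.23  1.71] turn units -0.01 | tool yaw now -75.45 tcp [ 0.6806 -0.1951  0.0475] tilt [-0.0108  0.0231]
```

{"op": "carry_out", "data": {
  "rows": [
    [0,0,-0.2,0.1,0],
    [0,0,0,0.25,0],
    [0,0,0,0.25,0],
    [0,0,0,0.25,0],
    [0,0,0,0.25,0],
    [0,0,0,0.2,0],
    [0,0,0,0.1,0]
  ],
  "force": 20
}}

```text
time: 20.12
ee_pos: [0.6844, -0.194, 0.0008]
eef_rot: [0.79, -0.613, -0.012, -0.005]
ft_force: [0.2, 0.4, 0.6]
width: 0.0438
```

```bash
python3 - <<'E'
from h import *
for i in range(3): a=camera('wrist')
goal([.6867,-.1917,-.004],np.radians(-75.4));print(read_state()["ft_force"])
for d in silhouettes("spacer_tab","wrist")[:1]:
  k=d["mask"].astype(np.uint8);c,_=cv2.findContours(k,0,2);c=max(c,key=cv2.contourArea);C=cam("wrist")
  for q in cv2.approxPolyDP(c,2,True)[:,0]:print(q.tolist(),np.round(np.linalg.inv(T())@np.r_[at_z(q,.016,C),1],4)[:2])
E
```

```text
shift units [-0.06 -0.08  0.2 ] turn units -0.03 | tool yaw now -75.56 tcp [ 0.6849 -0.1941  0.002 ] tilt [-0.0115  0.022 ]
[ 1.23814033  0.28549577 -0.08729409]
[239, 305] [-0.0264  0.0313]
[240, 330] [-0.0265  0.0498]
[316, 330] [0.0222 0.0489]
[316, 304] [0.0215 0.0298]
```

{"op": "carry_out", "data": {
  "rows": [
    [0,-0.06,-0.06,0.1,0],
    [0,0,0,0.1,0],
    [1,0,0,0,0],
    [1,0,0,0,0],
    [1,0,0,0,0],
    [1,0,0,0,0],
    [1,0,0,0,0],
    [1,0,0,0,0]
  ],
  "force": 15
}}

```text
time: 20.98
ee_pos: [0.6882, -0.1917, -0.0018]
eef_rot: [0.79, -0.612, -0.009, -0.006]
ft_force: [0.1, 0.5, -1.5]
width: 0.0239
```

{"op": "carry_out", "data": {
  "rows": [
    [1,0,0,-0.2,0],
    [1,0,0,-0.2,0],
    [1,0,0,-0.2,0],
    [1,0,0,-0.2,0],
    [1,0,0,-0.2,0],
    [1,0,0,-0.2,0],
    [1,0,0,-0.2,0],
    [1,0,0,-0.2,0],
    [1,0,0,-0.2,0],
    [1,0,0,-0.2,0],
    [1,0,0,-0.2,0],
    [1,0,0,-0.2,0]
  ]
}}

```text
time: 21.98
ee_pos: [0.6882, -0.1934, 0.0774]
eef_rot: [0.79, -0.613, -0.01, -0.006]
ft_force: [0.6, 0.8, -1.1]
width: 0.0236
```

```bash
python3 - <<'E'
from h import *
for i in range(2): a=camera('wrist')
goal([.6867,-.1917,.066],np.radians(-75.4));s=read_state();print(s["ft_force"],s["width"])
E
```

```text
shift units [-0.07  0.06  0.41] turn units -0.03 | tool yaw now -75.56 tcp [ 0.689  -0.1937  0.0784] tilt [-0.0058  0.0207]
[-0.50602884  0.11395517 -0.78972743] 0.023778171076402364
```

{"op": "carry_out", "data": {
  "rows": [
    [1,0,0,0,0],
    [1,0,0,0,0],
    [1,0,0,0,0],
    [1,0,0,0,0]
  ],
  "force": 5
}}

```text
time: 22.42
ee_pos: [0.6884, -0.1934, 0.0772]
eef_rot: [0.79, -0.613, -0.009, -0.006]
ft_force: [-0.6, 0.1, -1.0]
width: 0.0238
```

```bash
cat > tab.py <<'E'
# rows/cols of grey (spacer) pixels in the finger slot of the wrist picture
from h import *
a=camera('wrist');a=camera('wrist').astype(float)
s=read_state();M=T();print(np.round(s['ee_pos'],4),np.round(s['ft_force'],1),"W",round(s['width'],4),"tilt",np.round(M[:2,2],3))
r=range(150,335);sel=a[150:335,274:287].mean(1);k=((sel[:,2]-sel[:,0]>4)&(sel[:,2]-sel[:,0]<14)&(sel.mean(1)>55)).astype(int)
e=np.flatnonzero(np.diff(np.r_[0,k,0]));print("grey rows",[(150+int(i),150+int(j)-1) for i,j in zip(e[::2],e[1::2])])
print("gray",sel.mean(1)[75:130:2].round().astype(int).tolist())
cv2.imwrite("pics/now.png",a.astype(np.uint8))
E
python3 tab.py
```

```text
[ 0.6882 -0.1935  0.0772] [-0.3  0.2 -1.6] W 0.0242 tilt [-0.008  0.021]
grey rows [(181, 259), (303, 303)]
gray [73, 73, 73, 74, 74, 74, 78, 95, 96, 96, 96, 95, 95, 95, 96, 96, 96, 96, 99, 98, 98, 97, 96, 96, 95, 78, 34, 39]
```

```bash
cat >> tab.py <<'E'
w=a[...,2]-a[...,0]
print("row,gray,rb",[(150+4*i,int(g),int(b)) for i,(g,b) in enumerate(zip(sel.mean(1)[::4],(sel[:,2]-sel[:,0])[::4]))])
for R in(230,245,262):
  ed=np.flatnonzero(np.abs(np.diff(cv2.blur(a[R-1:R+2].mean((0,2)).reshape(1,-1),(2,1))[0]))>14);print(R,[int(x) for x in ed if 235<x<325])
E
python3 tab.py|tail -4
```

```text
row,gray,rb [(150, 186, 30), (154, 186, 31), (158, 187, 31), (162, 187, 31), (166, 190, 31), (170, 186, 31), (174, 186, 31), (178, 186, 31), (182, 187, 31), (186, 187, 31), (190, 181, 30), (194, 185, 31), (198, 181, 30), (202, 69, 8), (206, 57, 5), (210, 60, 5), (214, 61, 4), (218, 61, 5), (222, 61, 5), (226, 62, 4), (230, 62, 5), (234, 65, 6), (238, 101, 9), (242, 100, 8), (246, 99, 9), (250, 100, 8), (254, 99, 9), (258, 99, 9), (262, 97, 18), (266, 95, 18), (270, 95, 17), (274, 92, 17), (278, 32, 0), (282, 51, 0), (286, 63, 0), (290, 70, 0), (294, 76, 0), (298, 72, 0), (302, 59, 1), (306, 115, 21), (310, 109, 20), (314, 100, 19), (318, 99, 19), (322, 97, 19), (326, 96, 18), (330, 91, 20), (334, 38, 44)]
230 []
245 [243, 244, 245, 259, 260, 261, 300, 301, 302, 316, 317, 318]
262 [236, 237, 260, 261, 262, 299, 300, 301, 302, 324]
```

The swing worked this time. The +x broad face shows at rows 201–236 and the tab top at 237–260; an upright spacer should show its foot edge near row 210, so it leans only a few degrees. I set it down now to square it.

{"op": "carry_out", "data": {
  "rows": [
    [1,0,0,0.15,0],
    [1,0,0,0.1,0]
  ]
}}

```text
time: 22.78
ee_pos: [0.6885, -0.1936, 0.0699]
eef_rot: [0.79, -0.613, -0.009, -0.006]
ft_force: [0.1, -0.1, -1.6]
width: 0.0238
```

```bash
python3 tab.py|grep -v "^gray"
```

```text
[ 0.6883 -0.1934  0.0697] [-1.   0.9 -1.5] W 0.0239 tilt [-0.007  0.021]
grey rows [(200, 260), (303, 303)]
row,gray,rb [(150, 186, 31), (154, 186, 31), (158, 186, 31), (162, 186, 30), (166, 190, 30), (170, 185, 30), (174, 186, 31), (178, 185, 31), (182, 185, 30), (186, 186, 31), (190, 185, 31), (194, 181, 30), (198, 174, 29), (202, 66, 5), (206, 60, 4), (210, 61, 5), (214, 61, 5), (218, 62, 5), (222, 62, 5), (226, 64, 5), (230, 63, 5), (234, 65, 6), (238, 99, 8), (242, 100, 9), (246, 98, 9), (250, 98, 9), (254, 99, 9), (258, 98, 9), (262, 96, 17), (266, 98, 18), (270, 97, 19), (274, 93, 18), (278, 31, 0), (282, 50, -1), (286, 62, 0), (290, 71, 0), (294, 74, -1), (298, 71, 0), (302, 61, 1), (306, 122, 22), (310, 116, 22), (314, 109, 21), (318, 98, 19), (322, 98, 19), (326, 97, 18), (330, 91, 20), (334, 37, 46)]
230 []
245 [243, 244, 245, 259, 260, 261, 300, 301, 302, 316, 317, 318]
262 [236, 237, 260, 261, 262, 300, 301, 302, 324]
```

{"op": "carry_out", "data": {
  "rows": [
    [1,0,0,0.1,0]
  ]
}}

```text
time: 22.97
ee_pos: [0.6886, -0.1935, 0.0671]
eef_rot: [0.79, -0.613, -0.009, -0.006]
ft_force: [0.8, -0.2, -1.8]
width: 0.0235
```

```bash
python3 tab.py|head -2
```

```text
[ 0.6883 -0.1931  0.0663] [ 0.6  0.1 -1.9] W 0.0239 tilt [-0.008  0.021]
grey rows [(200, 260), (303, 303)]
```

{"op": "carry_out", "data": {
  "rows": [
    [1,0,0,0.1,0]
  ]
}}

```text
time: 23.15
ee_pos: [0.6889, -0.1928, 0.0644]
eef_rot: [0.79, -0.612, -0.009, -0.007]
ft_force: [-0.6, 2.2, 7.5]
width: 0.0234
```

```bash
python3 tab.py|head -2
```

```text
[ 0.6888 -0.1925  0.0639] [-1.   0.4  2. ] W 0.0239 tilt [-0.006  0.022]
grey rows [(203, 262), (303, 303)]
```

{"op": "carry_out", "data": {
  "rows": [
    [1,0,0,0.08,0]
  ]
}}

```text
time: 23.33
ee_pos: [0.6895, -0.1922, 0.0627]
eef_rot: [0.791, -0.612, -0.008, -0.007]
ft_force: [-0.1, 1.7, 6.2]
width: 0.0244
```

```bash
python3 tab.py|grep -v "^gray"
```

```text
[ 0.6894 -0.1922  0.0623] [-1.1  1.   4.6] W 0.0243 tilt [-0.005  0.022]
grey rows [(204, 263), (303, 303)]
row,gray,rb [(150, 187, 31), (154, 185, 31), (158, 185, 31), (162, 186, 31), (166, 187, 31), (170, 189, 31), (174, 184, 30), (178, 185, 30), (182, 185, 31), (186, 183, 31), (190, 186, 31), (194, 184, 30), (198, 180, 30), (202, 135, 24), (206, 57, 5), (210, 58, 5), (214, 59, 5), (218, 61, 5), (222, 60, 5), (226, 60, 5), (230, 61, 5), (234, 62, 5), (238, 76, 7), (242, 100, 8), (246, 99, 8), (250, 99, 9), (254, 98, 9), (258, 99, 9), (262, 97, 9), (266, 96, 18), (270, 99, 19), (274, 94, 17), (278, 32, 0), (282, 50, 0), (286, 62, 0), (290, 71, 0), (294, 74, -1), (298, 71, 0), (302, 61, 0), (306, 124, 22), (310, 117, 21), (314, 112, 21), (318, 103, 20), (322, 96, 17), (326, 95, 18), (330, 93, 20), (334, 38, 45)]
230 []
245 [243, 244, 258, 259, 260, 301, 302, 317, 318]
262 [236, 237, 259, 260, 261, 300, 301, 302, 324]
```

```bash
python3 - <<'E'
from h import *
C=cam("wrist")
A=at_z((280.5,203.3),0,C);B=at_z((280.5,238.3),.082,C);D=at_z((280.5,263.3),.082,C)
M=T();y=M[:3,1];print("foot front",A.round(4),"top front",B.round(4),"top back",D.round(4));print("along tool y: foot",round((A-M[:3,3])@y,4),"front",round((B-M[:3,3])@y,4),"back",round((D-M[:3,3])@y,4))
E
```

```text
foot front [ 0.703  -0.1868  0.    ] top front [ 0.705  -0.1881  0.082 ] top back [ 0.6901 -0.192   0.082 ]
along tool y: foot -0.0145 front -0.0161 back -0.0008
```

{"op": "carry_out", "data": {
  "rows": [
    [0.2,0,0,0,0],
    [0.2,0,0,0,0],
    [0.2,0,0,0,0],
    [0.2,0,0,0,0]
  ]
}}

```text
time: 23.77
ee_pos: [0.6895, -0.1928, 0.0623]
eef_rot: [0.791, -0.612, -0.008, -0.007]
ft_force: [-0.2, 0.4, 0.5]
width: 0.0339
```

```bash
python3 tab.py|head -2
```

```text
[ 0.6894 -0.1927  0.0622] [0.8 0.9 0.1] W 0.0344 tilt [-0.005  0.021]
grey rows [(204, 265), (303, 303)]
```

It stands by itself, square to about 1°. I re-centre the pads on the tab, go 27 mm deeper and grip firmly.

{"op": "carry_out", "data": {
  "rows": [
    [0.2,0,-0.2,0,0],
    [0.2,0,0,0.2,0],
    [0.2,0,0,0.2,0],
    [0.2,0,0,0.2,0],
    [0.2,0,0,0.2,0],
    [0.2,0,0,0.1,0]
  ]
}}

```text
time: 24.37
ee_pos: [0.6959, -0.1905, 0.0323]
eef_rot: [0.791, -0.612, -0.008, -0.007]
ft_force: [0.1, 0.1, 0.1]
width: 0.0347
```

```bash
python3 tab.py|head -2
```

```text
[ 0.6957 -0.1904  0.0325] [ 0.3 -0.4 -0.1] W 0.0349 tilt [-0.005  0.021]
grey rows [(222, 274), (304, 305)]
```

{"op": "carry_out", "data": {
  "rows": [
    [1,0,0,-0.03,0],
    [1,0,0,0,0],
    [1,0,0,0,0],
    [1,0,0,0,0],
    [1,0,0,0,0],
    [1,0,0,0,0]
  ],
  "force": 50
}}

```text
time: 24.97
ee_pos: [0.6959, -0.1909, 0.0343]
eef_rot: [0.79, -0.612, -0.008, -0.007]
ft_force: [-0.1, -0.1, -0.8]
width: 0.0236
```

```bash
python3 tab.py|head -2; python3 - <<'E'
from h import *
C=cam("wrist");a=cv2.imread("pics/now.png").astype(float);sel=a[200:290,274:287].mean(1);print([(200+i,int(g.mean()),int(g[2]-g[0])) for i,g in enumerate(sel) if i%2==0 and i<80])
E
```

```text
[ 0.6959 -0.1908  0.0342] [-0.1 -0.5 -1.5] W 0.0237 tilt [-0.004  0.02 ]
grey rows [(222, 225), (227, 275), (303, 304)]
[(200, 182, 31), (202, 182, 31), (204, 180, 30), (206, 151, 27), (208, 112, 21), (210, 101, 20), (212, 103, 19), (214, 98, 18), (216, 91, 18), (218, 93, 18), (220, 92, 18), (222, 73, 11), (224, 58, 5), (226, 57, 3), (228, 58, 4), (230, 58, 4), (232, 58, 5), (234, 59, 5), (236, 57, 4), (238, 56, 5), (240, 58, 4), (242, 59, 4), (244, 60, 5), (246, 59, 5), (248, 59, 6), (250, 60, 6), (252, 61, 5), (254, 60, 6), (256, 60, 5), (258, 61, 5), (260, 61, 6), (262, 61, 6), (264, 61, 5), (266, 61, 5), (268, 61, 5), (270, 61, 6), (272, 61, 4), (274, 60, 6), (276, 43, 3), (278, 30, 0)]
```

{"op": "carry_out", "data": {
  "rows": [
    [1,0,0,-0.2,0],
    [1,0,0,-0.3,0],
    [1,0,0,-0.4,0],
    [1,0,0,-0.4,0],
    [1,0,0,-0.4,0],
    [1,0,0,-0.4,0],
    [1,0,0,-0.4,0],
    [1,0,0,-0.3,0],
    [1,0,0,-0.2,0]
  ]
}}

```text
time: 25.82
ee_pos: [0.6966, -0.1928, 0.1353]
eef_rot: [0.79, -0.612, -0.007, -0.007]
ft_force: [0.7, 0.6, -1.1]
width: 0.0236
```

```bash
python3 tab.py|head -2; python3 - <<'E'
from h import *
goal([.6280,-.069,.125],np.radians(-83.2))
E
```

```text
[ 0.697  -0.1929  0.1353] [ 0.4 -0.9 -1.6] W 0.0239 tilt [-0.001  0.02 ]
grey rows [(222, 275), (303, 304)]
shift units [-4.57  1.2   0.43] turn units 1.53 | tool yaw now -75.54 tcp [ 0.697  -0.1929  0.1353] tilt [-0.0013  0.0199]
```

{"op": "carry_out", "data": {
  "rows": [
    [1,-0.2,0.05,0,0],
    [1,-0.35,0.09,0,0],
    [1,-0.4,0.1,0,0],
    [1,-0.4,0.1,0,0],
    [1,-0.4,0.1,0,0],
    [1,-0.4,0.1,0,0],
    [1,-0.4,0.1,0,0],
    [1,-0.4,0.1,0,0],
    [1,-0.4,0.1,0,0],
    [1,-0.4,0.1,0,0],
    [1,-0.35,0.1,0,0.5],
    [1,-0.2,0.05,0,0.5],
    [1,-0.1,0.02,0,0.5]
  ]
}}

```text
time: 27.0
ee_pos: [0.6197, -0.0624, 0.1257]
eef_rot: [0.748, -0.664, -0.015, -0.002]
ft_force: [0.4, -0.0, -0.8]
width: 0.0235
```

```bash
cat > hov.py <<'E'
from h import *
for i in range(3): a=camera('wrist')
C=cam("wrist");M=T();Mi=np.linalg.inv(M)
goal([.6280,-.069,.125],np.radians(-83.2));print(read_state()["width"],np.round(read_state()["ft_force"],1))
cv2.imwrite("pics/hov.png",a);g=a.astype(float).mean(2)
# fence top near/far edges: vertical profiles at several columns
for c in(130,180,230,330,380,430):
  p=cv2.blur(g[:,c-2:c+3].mean(1).reshape(-1,1),(1,2))[:,0];d=np.diff(p);e=[int(i) for i in np.flatnonzero(np.abs(d)>12) if i<300]
  print(c,[(i,int(p[i]),int(p[min(i+2,419)]),round(float((Mi@np.r_[at_z((c,i+.5),.05,C),1])[1]),4)) for i in e])
E
python3 hov.py; python3 tab.py|head -2
```

```text
shift units [ 0.22 -0.23  0.02] turn units 0.03 | tool yaw now -83.03 tcp [ 0.6203 -0.0633  0.1259] tilt [-0.0201  0.023 ]
0.023389052620511545 [-0.3 -0.3 -1.2]
130 [(137, 227, 134, -0.0666), (138, 196, 86, -0.0658), (139, 134, 74, -0.065), (162, 84, 150, -0.046), (163, 100, 204, -0.0452), (164, 150, 227, -0.0443), (165, 204, 231, -0.0435), (172, 226, 148, -0.0375), (173, 202, 100, -0.0366), (174, 148, 80, -0.0357), (175, 100, 76, -0.0349), (178, 77, 141, -0.0323), (179, 93, 195, -0.0314), (180, 141, 222, -0.0305), (181, 195, 229, -0.0296), (187, 228, 159, -0.0243), (188, 208, 100, -0.0235), (189, 159, 62, -0.0226), (190, 100, 50, -0.0217), (191, 62, 45, -0.0208)]
180 [(137, 232, 166, -0.0666), (138, 215, 106, -0.0658), (139, 166, 76, -0.065), (140, 106, 75, -0.0642), (163, 90, 180, -0.0453), (164, 123, 221, -0.0444), (165, 180, 233, -0.0436), (172, 228, 175, -0.0376), (173, 215, 120, -0.0368), (174, 175, 86, -0.0359), (175, 120, 78, -0.035), (179, 80, 158, -0.0316), (180, 106, 205, -0.0307), (181, 158, 225, -0.0298), (182, 205, 229, -0.029), (188, 228, 139, -0.0237), (189, 200, 87, 
[... 1809 characters left out ...]
95, 144, 112, -0.0184), (200, 123, 159, -0.014), (201, 143, 151, -0.0131), (203, 151, 114, -0.0113), (204, 129, 112, -0.0104), (208, 128, 163, -0.0068), (209, 141, 190, -0.0059), (210, 163, 200, -0.0049), (212, 200, 160, -0.0031), (213, 183, 147, -0.0022), (214, 160, 145, -0.0013), (249, 147, 83, 0.032), (250, 125, 41, 0.033), (251, 83, 20, 0.034), (252, 41, 15, 0.035)]
430 [(257, 223, 176, 0.0395), (258, 206, 138, 0.0405), (259, 176, 98, 0.0415), (260, 138, 60, 0.0425), (261, 98, 32, 0.0435), (262, 60, 19, 0.0445), (263, 32, 15, 0.0455)]
[ 0.6206 -0.0644  0.126 ] [-0.4 -1.4 -1.7] W 0.0236 tilt [-0.02   0.023]
grey rows [(160, 166), (175, 176), (181, 182), (191, 192), (208, 275), (324, 324)]
```

The fence's near top edge is at tool y = −22 mm and the foot's front face at −8 mm, so I shift about 8 mm towards the fence and about 7 mm in −y.

{"op": "carry_out", "data": {
  "rows": [
    [1,0.12,-0.13,0,0],
    [1,0.12,-0.13,0,0]
  ]
}}

```text
time: 27.42
ee_pos: [0.6294, -0.0712, 0.1257]
eef_rot: [0.749, -0.662, -0.015, -0.002]
ft_force: [-0.2, 0.4, -1.8]
width: 0.0237
```

```bash
cat > hov2.py <<'E'
from h import *
import sys
for i in range(3): a=camera('wrist')
C=cam("wrist");M=T();Mi=np.linalg.inv(M)
s=read_state();goal([.6280,-.069,.0435],np.radians(-83.2));print(round(s["width"],4),np.round(s["ft_force"],1))
g=a.astype(float).mean(2)
for c in(150,230,330):
  p=g[:,c-3:c+4].mean(1);d=np.diff(cv2.GaussianBlur(p.reshape(-1,1),(1,5),1)[:,0]);r=np.arange(150,235);i=r[np.argmin(d[150:235])]
  fall=[int(k) for k in r if d[k]<-18 and d[k]<=d[k-1] and d[k]<d[k+1]]
  print(c,"falls",[(k,round(float((Mi@np.r_[at_z((c,k+.5),.05,C),1])[1]),4)) for k in fall])
cv2.imwrite("pics/hov.png",a)
E
python3 hov2.py
```

```text
shift units [-0.01 -0.01  2.73] turn units 0.03 | tool yaw now -83.06 tcp [ 0.6294 -0.0713  0.1254] tilt [-0.02    0.0227]
0.0232 [-0.7  0.2 -1.4]
150 falls [(183, -0.0281), (198, -0.0147)]
230 falls [(184, -0.0275), (198, -0.0151)]
330 falls [(185, -0.027), (201, -0.0129)]
```

{"op": "carry_out", "data": {
  "rows": [
    [1,0,0,0.25,0],
    [1,0,0,0.25,0],
    [1,0,0,0.25,0],
    [1,0,0,0.25,0],
    [1,0,0,0.2,0]
  ]
}}

```text
time: 27.98
ee_pos: [0.629, -0.0704, 0.0865]
eef_rot: [0.749, -0.663, -0.015, -0.002]
ft_force: [0.1, 0.4, -0.8]
width: 0.0238
```

```bash
python3 hov2.py
```

```text
shift units [-0.01 -0.    1.45] turn units 0.03 | tool yaw now -83.05 tcp [ 0.6289 -0.0704  0.087 ] tilt [-0.0196  0.0231]
0.0239 [-0.1 -0.2 -2. ]
150 falls [(150, -0.0594), (193, -0.0282), (211, -0.0143), (234, 0.0043)]
230 falls [(151, -0.0588), (194, -0.0278), (206, -0.0186), (211, -0.0147)]
330 falls [(152, -0.0582), (195, -0.0274), (207, -0.0183), (213, -0.0137)]
```

{"op": "carry_out", "data": {
  "rows": [
    [1,0,-0.02,0.2,0],
    [1,0,0,0.2,0],
    [1,0,0,0.2,0],
    [1,0,0,0.2,0],
    [1,0,0,0.2,0]
  ]
}}

```text
time: 28.55
ee_pos: [0.6307, -0.0697, 0.0568]
eef_rot: [0.749, -0.663, -0.013, -0.003]
ft_force: [-1.2, 0.1, -2.4]
width: 0.0235
```

```bash
python3 hov2.py
```

```text
shift units [-0.02  0.06  0.44] turn units 0.03 | tool yaw now -83.04 tcp [ 0.6302 -0.0696  0.0567] tilt [-0.0166  0.0228]
0.0239 [-0.3 -0.4 -2. ]
150 falls [(156, -0.0584), (207, -0.0261), (227, -0.0125)]
230 falls [(157, -0.0579), (208, -0.0257), (228, -0.0122)]
330 falls [(158, -0.0574), (210, -0.0248), (230, -0.0114)]
```

{"op": "carry_out", "data": {
  "rows": [
    [1,0,0.04,0.15,0],
    [1,0,0,0.12,0],
    [1,0,0,0.1,0]
  ]
}}

```text
time: 28.95
ee_pos: [0.6297, -0.0696, 0.0461]
eef_rot: [0.749, -0.663, -0.013, -0.004]
ft_force: [-0.4, 0.4, -1.6]
width: 0.0237
```

```bash
python3 hov2.py
```

```text
shift units [-0.02  0.04  0.09] turn units 0.03 | tool yaw now -83.05 tcp [ 0.6294 -0.0696  0.046 ] tilt [-0.015   0.0226]
0.0236 [-0.9  0.5 -1.8]
150 falls [(157, -0.0589), (211, -0.0266), (232, -0.013)]
230 falls [(158, -0.0585), (212, -0.0263), (233, -0.0128)]
330 falls [(159, -0.0581), (214, -0.0255)]
```

{"op": "carry_out", "data": {
  "rows": [
    [1,0,0,0.08,0],
    [1,0,0,0.06,0]
  ]
}}

```text
time: 29.27
ee_pos: [0.6304, -0.0694, 0.0436]
eef_rot: [0.749, -0.663, -0.012, -0.004]
ft_force: [-8.1, 1.1, 18.8]
width: 0.0238
```

```bash
python3 hov2.py|head -2
```

```text
shift units [-0.02  0.08  0.01] turn units 0.03 | tool yaw now -83.05 tcp [ 0.6304 -0.0695  0.0437] tilt [-0.0126  0.0224]
0.0238 [-2.8  1.4  8.5]
```

The foot landed on the bed at the predicted height (TCP 0.0437). I release it and check that it stands.

{"op": "carry_out", "data": {
  "rows": [
    [0.2,0,0,0,0],
    [0.2,0,0,0,0],
    [0.2,0,0,0,0],
    [0.2,0,0,0,0],
    [0.2,0,0,0,0]
  ]
}}

```text
time: 29.83
ee_pos: [0.6315, -0.0694, 0.0449]
eef_rot: [0.749, -0.663, -0.011, -0.005]
ft_force: [-0.4, 0.5, -0.3]
width: 0.0344
```

```bash
python3 hov2.py; python3 tab.py | sed -n '2p;4p'
```

```text
shift units [-0.03  0.11  0.05] turn units 0.03 | tool yaw now -83.04 tcp [ 0.6314 -0.0694  0.0449] tilt [-0.0101  0.0222]
0.0349 [-0.6  0.5  0.2]
150 falls [(161, -0.0568), (215, -0.0244)]
230 falls [(162, -0.0563), (210, -0.0279), (216, -0.0241)]
330 falls [(163, -0.0559), (217, -0.0239)]
grey rows [(164, 164), (190, 204), (217, 218), (227, 275), (304, 309), (317, 329)]
row,gray,rb [(150, 214, 29), (154, 216, 29), (158, 214, 29), (162, 180, 29), (166, 63, 0), (170, 67, 1), (174, 68, 0), (178, 69, 2), (182, 69, 2), (186, 70, 0), (190, 81, 5), (194, 86, 8), (198, 87, 8), (202, 85, 7), (206, 209, 15), (210, 213, 15), (214, 209, 15), (218, 86, 4), (222, 35, 0), (226, 61, 3), (230, 114, 9), (234, 115, 9), (238, 88, 8), (242, 72, 6), (246, 74, 6), (250, 74, 6), (254, 74, 6), (258, 75, 6), (262, 76, 6), (266, 74, 6), (270, 77, 6), (274, 74, 7), (278, 38, 0), (282, 60, 0), (286, 75, 0), (290, 84, -1), (294, 88, 0), (298, 70, 0), (302, 41, 0), (306, 95, 9), (310, 55, 3), (314, 47, 3), (318, 85, 7), (322, 88, 9), (326, 88, 8), (330, 50, 8), (334, 47, 54)]
```

{"op": "carry_out", "data": {
  "rows": [
    [0.2,0,0,-0.2,0],
    [0.2,0,0,-0.3,0],
    [0.2,0,0,-0.4,0],
    [0.2,0,0,-0.4,0],
    [0.2,0,0,-0.4,0],
    [0.2,0,0,-0.4,0],
    [0.2,0,0,-0.3,0],
    [0.2,0,0,-0.2,0],
    [1,0,0,0,0]
  ],
  "force": 30
}}

```text
time: 30.83
ee_pos: [0.6335, -0.0713, 0.1343]
eef_rot: [0.749, -0.663, -0.009, -0.006]
ft_force: [0.3, -0.8, -0.8]
width: 0.0326
```

```bash
python3 - <<'E'
from h import *
for i in range(2): a=camera('wrist')
C=cam("wrist");cv2.imwrite("pics/w9.png",a);np.savez("w9.npz",K=C[0],E=C[1])
goal([.505,-.0835,.12],np.radians(-83.2))
for q in("spacer_tab","spacer_foot","fence_face"):print(q,[(np.round(d["xy"],1).tolist(),round(d["conf"],2)) for d in pinpoint(q,"wrist")][:3])
for d in silhouettes("spacer_tab","wrist")[:2]:
  print(d["conf"],np.round(d["box"]).tolist())
  k=d["mask"].astype(np.uint8);c,_=cv2.findContours(k,0,2);c=max(c,key=cv2.contourArea)
  print([(q.tolist(),np.round(at_z(q,.092,C)[:2],4).tolist()) for q in cv2.approxPolyDP(c,2,True)[:,0]])
E
```

```text
shift units [-0.1   4.28  0.44] turn units 0.03 | tool yaw now -83.03 tcp [ 0.6328 -0.0713  0.1325] tilt [-0.0079  0.0221]
spacer_tab [([276.9, 223.7], 0.91)]
spacer_foot [([454.4, 410.1], 0.67)]
fence_face [([178.8, 195.5], 0.82)]
0.73 [456.0, 413.0, 21.0, 13.0]
[([444, 405], [0.4809, -0.2398]), ([451, 419], [0.4654, -0.2508]), ([465, 419], [0.4673, -0.2635]), ([454, 405], [0.4822, -0.2487])]
0.63 [282.0, 221.0, 56.0, 41.0]
[([253, 205], [0.6486, -0.047]), ([253, 220], [0.6368, -0.0481]), ([264, 224], [0.6346, -0.0568]), ([264, 238], [0.6232, -0.058]), ([268, 240], [0.622, -0.0613]), ([293, 239], [0.6253, -0.0804]), ([294, 224], [0.6376, -0.0795]), ([308, 221], [0.6414, -0.0897]), ([309, 210], [0.6501, -0.0892]), ([305, 203], [0.6551, -0.0854]), ([256, 202], [0.6512, -0.049])]
```

The spacer stands upright in the gap, with the tab top at pixel (279,231), world (0.630, −0.069). Now I go to the near side of block a.

{"op": "carry_out", "data": {
  "rows": [
    [1,0,0.2,0,0],
    [1,0,0.4,0,0],
    [1,0,0.4,0,0],
    [1,0,0.4,0,0],
    [1,0,0.4,0,0],
    [1,0,0.4,0,0],
    [1,0,0.4,0,0],
    [1,0,0.4,0,0],
    [1,0,0.4,0,0],
    [1,0,0.4,0,0],
    [1,0,0.2,0,0],
    [1,0,0.1,0,0]
  ]
}}

```text
time: 32.13
ee_pos: [0.497, -0.0865, 0.126]
eef_rot: [0.749, -0.663, -0.016, -0.002]
ft_force: [0.1, -0.4, 0.2]
width: 0.0006
```

```bash
cat > blk.py <<'E'
from h import *
for i in range(3): a=camera('wrist')
C=cam("wrist");M=T();Mi=np.linalg.inv(M);cv2.imwrite("pics/w10.png",a)
s=read_state();goal([.505,-.0835,.006],np.radians(-83.2));print(round(s["width"],4),np.round(s["ft_force"],1),"t",s["time"])
for q in("die_a_push","die_a_far","spacer_tab"):print(q,[(np.round(d["xy"],1).tolist(),round(d["conf"],2)) for d in pinpoint(q,"wrist")][:3])
for d in silhouettes("die_a","wrist")[:3]:
  k=d["mask"].astype(np.uint8);c,_=cv2.findContours(k,0,2);c=max(c,key=cv2.contourArea)
  print(round(d["conf"],2),[(q.tolist(),np.round((Mi@np.r_[at_z(q,.05,C),1])[:2],4).tolist()) for q in cv2.approxPolyDP(c,2.5,True)[:,0]])
E
python3 blk.py
```

```text
shift units [ 0.04 -0.3   4.  ] turn units 0.03 | tool yaw now -83.03 tcp [ 0.4982 -0.0863  0.1262] tilt [-0.0203  0.024 ]
0.0004 [-0.2 -0.3  0.4] t 32.2833
die_a_push [([281.8, 146.4], 0.87)]
die_a_far [([280.7, 70.9], 0.82)]
spacer_tab [([431.7, 393.6], 0.78), ([277.8, 34.9], 0.77), ([280.5, 142.1], 0.65)]
0.87 [([93, 49], [-0.1437, -0.1323]), ([62, 38], [-0.1662, -0.1399]), ([0, 39], [-0.2144, -0.1396]), ([0, 136], [-0.2349, -0.0677]), ([4, 143], [-0.2331, -0.062]), ([84, 143], [-0.1647, -0.0621]), ([109, 139], [-0.1429, -0.0653]), ([97, 57], [-0.1417, -0.1268])]
0.72 [([105, 42], [-0.1336, -0.137]), ([120, 141], [-0.1339, -0.0637]), ([204, 142], [-0.0637, -0.063]), ([212, 139], [-0.0569, -0.0654]), ([210, 72], [-0.055, -0.1159]), ([205, 50], [-0.0577, -0.1311]), ([195, 41], [-0.0648, -0.1373])]
0.66 [([263, 13], [-0.0133, -0.1551]), ([262, 30], [-0.0142, -0.1442]), ([249, 34], [-0.024, -0.1416]), ([249, 53], [-0.0244, -0.1289]), ([254, 62], [-0.0208, -0.1227]), ([310, 63], [0.0219, -0.1218]), ([315, 33], [0.025, -0.142]), ([299, 31], [0.0131, -0.1433]), ([299, 14], [0.013, -0.1543])]
```

{"op": "carry_out", "data": {
  "rows": [
    [1,0.04,-0.2,0.2,0],
    [1,0,0,0.4,0],
    [1,0,0,0.4,0],
    [1,0,0,0.4,0],
    [1,0,0,0.4,0],
    [1,0,0,0.4,0],
    [1,0,0,0.4,0],
    [1,0,0,0.4,0],
    [1,0,0,0.3,0],
    [1,0,0,0.2,0]
  ]
}}

```text
time: 33.32
ee_pos: [0.5039, -0.0822, 0.0082]
eef_rot: [0.75, -0.662, -0.017, -0.002]
ft_force: [0.1, -0.2, 0.6]
width: 0.0002
```

```bash
python3 blk.py|head -5
```

```text
shift units [ 0.05 -0.02  0.11] turn units 0.06 | tool yaw now -82.89 tcp [ 0.5043 -0.0823  0.0095] tilt [-0.0221  0.0262]
0.0005 [ 0.5  0.5 -0.1] t 33.4667
die_a_push [([282.5, 47.5], 0.66), ([283.0, 174.9], 0.56)]
die_a_far [([283.0, 44.5], 0.96)]
spacer_tab []
```

{"op": "carry_out", "data": {
  "rows": [
    [1,0.04,-0.2,0.06,0.06],
    [1,0,-0.3,0,0],
    [1,0,-0.3,0,0],
    [1,0,-0.2,0,0],
    [1,0,-0.1,0,0]
  ]
}}

```text
time: 34.08
ee_pos: [0.543, -0.0801, 0.0103]
eef_rot: [0.747, -0.664, -0.014, -0.004]
ft_force: [1.0, 0.6, -0.6]
width: 0.0005
```

```bash
cat > f.py <<'E'
from h import *
for i in range(3):
  camera('wrist');s=read_state();M=T();print(np.round(s['ee_pos'],4),np.round(s['ft_force'],1),"along push",round(float(-M[:3,1]@s['ft_force']),1),"s=",round(float(s['ee_pos'][0]*.993+s['ee_pos'][1]*.118),4),"t",round(s['time'],2))
E
python3 f.py
```

```text
[ 0.5433 -0.0799  0.0103] [-0.   0.2 -0.7] along push 0.0 s= 0.5301 t 34.13
[ 0.5424 -0.08    0.0102] [-0.4 -0.2  0.4] along push -0.5 s= 0.5292 t 34.18
[ 0.5417 -0.0801  0.01  ] [-0.9 -0.2 -0. ] along push -1.0 s= 0.5285 t 34.23
```

{"op": "carry_out", "data": {
  "rows": [
    [1,0,-0.1,0.1,0],
    [1,0,-0.1,0.05,0],
    [1,0,-0.1,0,0]
  ]
}}

```text
time: 34.48
ee_pos: [0.5482, -0.0796, 0.0044]
eef_rot: [0.747, -0.665, -0.016, -0.002]
ft_force: [-5.3, -1.0, 4.7]
width: 0.0007
```

```bash
python3 f.py
```

```text
[ 0.5486 -0.0796  0.0044] [-4.5 -0.2 -0.9] along push -4.4 s= 0.5354 t 34.53
[ 0.5485 -0.0796  0.0044] [-4.4 -1.2 -0.2] along push -4.5 s= 0.5353 t 34.58
[ 0.5485 -0.0796  0.0045] [-3.5 -0.6 -1.3] along push -3.5 s= 0.5352 t 34.63
```

{"op": "carry_out", "data": {
  "rows": [
    [1,0,-0.12,0,0],
    [1,0,-0.12,0,0]
  ]
}}

```text
time: 34.8
ee_pos: [0.5532, -0.0791, 0.0039]
eef_rot: [0.747, -0.665, -0.017, -0.001]
ft_force: [-23.2, -1.2, 16.8]
width: 0.0003
```

```bash
python3 f.py|tail -2
```

```text
[ 0.5531 -0.0791  0.0038] [-9.1  0.3  6. ] along push -9.2 s= 0.5398 t 34.9
[ 0.553  -0.0791  0.0038] [-8.8 -0.2  5.7] along push -8.9 s= 0.5398 t 34.95
```

{"op": "carry_out", "data": {
  "rows": [
    [1,0,-0.12,0,0]
  ]
}}

```text
time: 35.03
ee_pos: [0.5529, -0.0792, 0.0033]
eef_rot: [0.747, -0.665, -0.02, 0.002]
ft_force: [-28.9, -2.0, 19.1]
width: 0.0007
```

```bash
python3 f.py|tail -2
```

```text
[ 0.5528 -0.0792  0.0031] [-20.3  -0.8  14. ] along push -20.7 s= 0.5396 t 35.13
[ 0.5528 -0.0792  0.0031] [-19.8  -0.8  12.6] along push -20.2 s= 0.5396 t 35.18
```

```bash
python3 - <<'E'
from h import *
s=camera("scene");t=camera("top");w=camera("wrist")
for n,i in(("s",s),("t",t),("w",w)):cv2.imwrite(f"pics/f_{n}.png",i)
p=proj([.61,-.08,.05],cam("scene")).astype(int);q=proj([.61,-.08,.05],cam("top")).astype(int);print(p,q)
A=cv2.resize(s[p[1]-40:p[1]+30,p[0]-47:p[0]+47],(400,298),interpolation=cv2.INTER_CUBIC)
B=cv2.convertScaleAbs(cv2.resize(t[q[1]-35:q[1]+35,q[0]-47:q[0]+47],(400,298),interpolation=cv2.INTER_CUBIC),alpha=1.8)
W=cv2.resize(w[40:190,180:380],(400,300),interpolation=cv2.INTER_CUBIC);W=np.hstack([W,cv2.resize(w,(400,300))])
cv2.imwrite("pics/fin.png",np.vstack([np.hstack([A,B]),W]))
C=cam("wrist");Mi=np.linalg.inv(T())
for d in silhouettes("spacer_tab","wrist")[:2]:
  k=d["mask"].astype(np.uint8);c,_=cv2.findContours(k,0,2);c=max(c,key=cv2.contourArea);print(round(d["conf"],2),cv2.approxPolyDP(c,2,True)[:,0].tolist())
E
```

```text
[285 258] [321 172]
0.61 [[214, 100], [215, 134], [218, 138], [223, 138], [230, 149], [308, 149], [314, 138], [329, 138], [335, 133], [337, 98], [315, 96], [310, 89], [231, 88], [226, 89], [222, 96]]
```

View pics/fin.png

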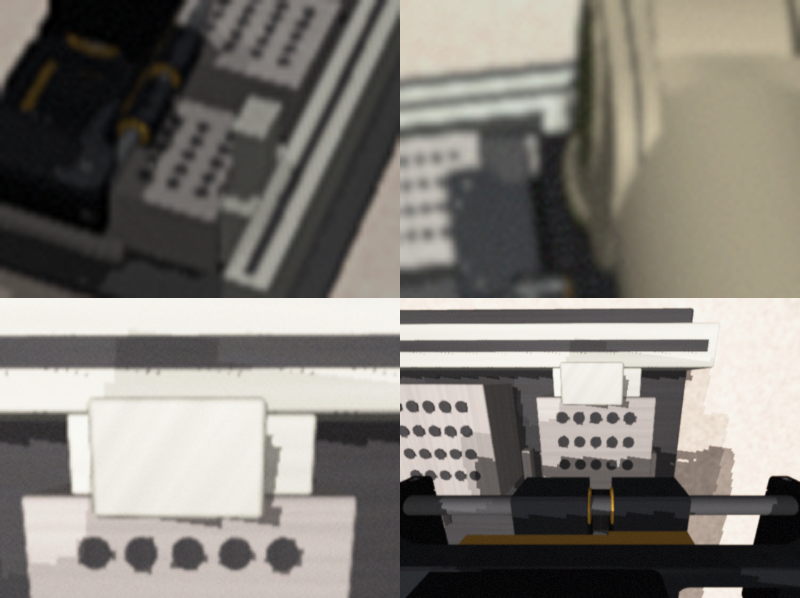

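The crop shows both foot shoulders touching the fence (row 412) and the block (row 495). That is about 80 px, or 16 mm, with no gap. The block margins are 46 and 38 px, so the spacer is centred within about 1 mm. I check that the push is steady and hand in.

```bash
python3 f.py && python3 -c "
from bench import *
print(close_job())"
```

```text
[ 0.5529 -0.0792  0.0031] [-18.   -1.4  12.6] along push -18.4 s= 0.5396 t 35.43
[ 0.5529 -0.0792  0.0031] [-19.   -0.2  12.6] along push -19.3 s= 0.5396 t 35.48
[ 0.5528 -0.0792  0.0031] [-19.   -2.3  12. ] along push -19.5 s= 0.5396 t 35.53
the job is handed in; nothing more can be done
None
```

The spacer is upright on the bed behind die block a (the right-hand block, the only gap wide enough). I handed in at 35.5 s with the closed fingers still pressing the block at about 19 N.

**Last checks:**
- **Fit:** the final wrist picture shows the foot touching both block and fence, about 16 mm across with no visible gap.
- **Centring:** the spacer is centred behind the block to about 1 mm.
- **Push:** the force held steady over the last readings. A 12–13 N upward force on the tool came with it; I took this for friction on the block face and did not look into it further.
- **Not checked:** I did not re-measure the other two blocks or the things lying around. Nothing I did aimed at them.

**What went wrong on the way:**
- **First grip slipped:** the fingertips sit about 26 mm higher than the stated tool geometry, so I held only the top 2 mm of the tab. The spacer fell flat on the table beside the bed.
- **Recovery:** I gripped the tab across its 24 mm, let it swing down and stood it on the table. It fell over once more before it stood square.
- **Grip used for placing:** the spacer went into the gap held across its 24 mm, not across the 16 mm as described.

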